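Scrub out the flask on its draining stand

ROBOT

A 6-joint arm with a two-finger parallel gripper is mounted at the origin on a cart in front of the work surface, level with it; the furniture and walls round the work are solid. World frame = base frame: x ahead of the robot, y to its left, z up, the work surface at z = 0. Lengths are in m, angles in degrees, forces in N, time in s.
With the tool pointing down it reaches from about 0.4 to 0.925 m from the base axis. Payload 12.5 kg.
Tool frame: the origin (TCP) lies at the very end of the fingers, on their centre line; the grasp point (between the pads) lies 19 mm behind it; z points along the fingers, y is the line along which they close (so a half turn about z gives the same grasp; the last joint's range is limited). The gripper opens to 95 mm and grips with 3 to 60 N. Pads are 20 mm wide; open, the fingers measure 119 mm over their backs; the gripper's body (75 mm by 180 mm) begins 59 mm behind the grasp point.
Start: joints at [-69.591, 28.126, 89.318, -0, 62.55, -6.05], TCP at [0.278, -0.56, 0.215] pointing down, gripper open.
Joint ranges: [-177.58, 177.58], [-47.91, 125.51], [2.72, 160], [-65.01, 245.01], [3.68, 167.84], [-153.87, 153.87]. Speed limits (degrees/s): [127.2, 127.2, 159.86, 180, 180, 180].

INTERFACE

Orientations are given as [roll, pitch, yaw] about the fixed x, y, z axes, in that order (R = Rz(yaw) Ry(pitch) Rx(roll)).
In Python, from cell import readout, vision, r, models gives the robot as it stands.
- The arm moves only by the tool servo_tool, never from a script. Its argument "commands" is one flat list of numbers, 7 for each row, row after row: the opening, from 0 (shut) to 1 (fully open), then the shift along the tool's x, y, z in cm, then the turn, a rotation vector about the tool's x, y, z in degrees. A call has 1 to 20 rows; each row is the pose to reach, as a shift and turn from the pose commanded when the call began, along the tool's axes at that moment; what a row does not reach only later rows make up. A row lasts 1/12 s, in which the tool goes at most 41.7 mm and 7.16 degrees, less where a joint would pass 70% of its speed; a pose out of reach is approached as far as the arm can. A call with a gripper value outside its range is refused whole. The fingers move at their own pace and stop on an object; "force" is the grip in N (left out, the last holds). Time passes only in rows, so rows that repeat a pose let the fingers close. It gives the time, the measured TCP pose, the force, the opening and the grip force at its end, in the units of the state.
- readout.get_state(): the state, without advancing time (a new reading comes with each control period).
- vision.camera(name): name is "scene" or "top" or "wrist"; returns the picture (400x640x3 uint8, blue, green, red); there is no depth.
- vision.camera_info(name): a dict with "fx", "fy", "cx", "cy" (pixels), "R" (3x3) and "t" (3): a world point X has camera coordinates R X + t. Camera axes: x right, y down, z forward; pixel columns grow to the right and rows downward; lengths in m; the calibration is good to about 2 mm. The wrist camera is an equidistant fisheye: a pixel r from the principal point sees the ray r / f radians off the axis. A picture is of the moment at which its call begins: read the wrist's pose just before it. camera_info takes no time and is no camera call; for the wrist camera it gives the pose at the moment of the call.
- r.hand_in(): hands the job in; it is judged then, once.
Trained networks look in the newest picture that a camera, given by its name, has taken for a name from the list of things; names that differ only in an ending like _2 or _b are one class to them, and where a whole thing is asked for, a point or a joint stands for the part that bears it (a point fixed in the world has none). Each returns a list of dicts, best first, with "score" (0 to 1); they miss things now and then, are a little off and sometimes report something else, mostly with a low value. They report only what shows in the picture. A call takes as long as a camera call.
- models.boxes_of(camera, name): "at" ([x, y, z] in m, in world coordinates, good to about 4 mm: the middle of the surface that is visible of it).
- models.silhouettes(camera, name): "pixels" (400x640 bool, what is visible of it).
- models.spot_point(camera, name): "at" ([x, y, z] in m, in world coordinates, good to about 4 mm: a listed point, or the origin of a listed thing).
The state is a dict: "time": time; "q": joint angles; "qd": joint speeds; "tau": joint torques, N m; "ee_pos": TCP position; "tcp_rot": TCP orientation; "ft_force": force on the tool from outside, world axes, zero at the start; "moment": the same for the moment, N m; "gripper_width": opening from 0.0 (shut) to 1.0 (fully open); "grasp_force": force on a finger pad.
Only numpy, scipy, OpenCV 4.12 (cv2) and the standard library are available. Lean on these libraries where they do the work, as an engineer would, in place of code of your own. Each camera call takes 0.05 s, during which the arm holds its last target. There are 200 camera calls.

TASK

Set the steel flask on the sloping wire draining stand to drain: body on the high saddle, neck in the low saddle, shoulder up against it, mouth pointing down the slope; let go of it there. Then take the bottle brush from its wire rest and scrub the flask out with two full strokes, each time pushing the bristles right up to the bottom of the flask and drawing them back to the neck. Finally lay the brush back across both forks of its rest as you found it, leaving the flask on the stand and everything else on the worktop where it was.

Things in the scene. Friction and masses are not known exactly. Their poses are not given: they have to be found in the camera images.
- flask: steel flask lying on its side: body 64 mm across, 143 mm long, black boot at the base; 12 mm conical shoulder; open neck 46 mm across, 30 mm long (bore 41 mm). 185 mm overall, inner depth 181 mm, about 0.3 kg. Origin on its axis, 92.5 mm from base and from mouth, 32 mm over the worktop when lying; +x along the axis to the mouth; may be rolled about that axis
- flask_mouth (a point): centre of the flask's open mouth, on its axis
- flask_base (a point): centre of the flask's base, on its axis
- stand: fixed draining stand, 7 mm steel wire, 235 x 95 mm: low V saddle for the neck, high V saddle for the body, touching the flask 29 and 150 mm from its mouth, free between; drip tray under the low end. Origin on the worktop under its middle; +x = horizontal direction the mouth points (low end). Slope 12 degrees. Wire ends reach 32 (low) and 42 mm (high) beside the flask's axis, all below it
- stand_mouth (a point): where the centre of the flask's mouth comes when it is fully seated with its shoulder against the low saddle (105 mm over the worktop)
- stand_base (a point): where the centre of the flask's base comes when it is fully seated (143 mm over the worktop)
- brush: bottle brush lying level on its rest: black square grip 100 mm long, 22 x 22 mm; steel shank 7 mm thick, 138 mm long; stiff white bristle head 23 mm across, 70 mm long. 0.07 kg. Origin at the centre of the grip; +x along the shank to the bristles, tip 260 mm from the origin; grip from -50 mm (then a 16 mm loop) to +50 mm
- brush_tip (a point): tip of the bristle head, on the brush's axis
- rest: fixed brush rest, 6 mm steel wire, foot 52 mm wide: wide U fork for the grip at x = 30 mm (28 mm inside, flared to 38, ends 12 mm above the brush axis), narrow V fork for the shank at x = 150 mm (36 mm wide at the top, ends 10 mm above the axis), drip dish under the bristles. Origin on the worktop under the centre of the lying brush's grip; +x points to the bristle end
- rest_handle (a point): where the brush's origin lies when the brush is on its rest (65 mm over the worktop)
- rest_tip (a point): where the brush's tip lies when the brush is on its rest (65 mm over the worktop)
- flask_cap: bystander, leave alone: the flask's loose black screw cap, 51 mm across, 24 mm high; origin at the centre of its underside
- red_spoon: bystander, leave alone: long red spoon lying near the front edge, 54 x 268 x 20 mm, its length along its y axis; origin at the centre of its underside
- blue_tub: bystander, leave alone: small white tub with a blue lid, 69 mm across, 66 mm high; origin at the centre of its underside
- dish_soap: bystander, leave alone: tall blue washing-up bottle, 60 mm across, 203 mm high; origin at the centre of its underside
- spice_jar: bystander, leave alone: spice jar with a yellow lid, 42 mm across, 96 mm high; origin at the centre of its underside
- brown_jar: bystander, leave alone: small dark brown jar, 72 mm across, 87 mm high; origin at the centre of its underside
- mug: bystander, leave alone: blue and white mug, 78 mm across, 92 mm high, handle at its -y side (112 mm over the handle); origin at the centre of its underside
- salt_shaker: bystander, leave alone: salt shaker, 44 mm across, 90 mm high; origin at the centre of its underside
- peeler: bystander, leave alone: kitchen peeler lying flat, 48 x 155 x 17 mm, its length along its y axis; origin at the centre of its underside
- wipes_can: bystander, leave alone: round canister of wipes, 78 mm across, 147 mm high; origin at the centre of its underside
- spray_cleaner: bystander, leave alone: green trigger spray bottle, 55 x 105 x 262 mm; origin at the centre of its underside

How it is judged:
By the outcome, as a careful person would: the job done as asked, in the order asked, and still so for the second after the job is handed in, with the robot touching nothing.
It also fails if it takes over 67 s, if anything falls off the work surface, if the arm or the gripper's body presses on something with over 40 N, if the wrist force passes 120 N, or if a joint passes its speed limit or range.

## Working session

There is one attempt and no reset: what is moved stays moved. The work goes in short steps, Python scripts to look and compute and a tool call to move; the robot and the scene stay as the last step left them, time stands still between calls to the robot, and variables do not carry over. Pictures are saved under pics/ and viewed, at most 10 in all, crops included, and the job is handed in when it is done.

Besides the shell and the picture viewer there is one more tool, called after "Call:" by a JSON object that holds its "op" and its "data", one argument or row to a line. servo_tool: Moves the arm, as the interface text tells. Its arguments: {"type":"object","properties":{"commands":{"type":"array","items":{"type":"number"}},"force":{"type":"number"}},"required":["commands"]}

```bash
mkdir -p pics; ls; python3 - <<'E'
from cell import readout, vision, r, models
import cv2,numpy as np
for c in ["scene","top"]:
    cv2.imwrite(f"pics/{c}0.png",vision.camera(c))
    for n in ["flask","flask_mouth","flask_base","stand","stand_mouth","stand_base","brush","brush_tip","rest","rest_handle","rest_tip"]:
        d=models.spot_point(c,n)
        print(c,n,[(np.round(x["at"],4).tolist(),round(x["score"],2)) for x in d[:2]])
s=readout.get_state();print(s["time"],s["ee_pos"],s["tcp_rot"])
E
```

```text
pics
scene flask [([0.4569, -0.0913, 0.0324], 0.77)]
scene flask_mouth []
scene flask_base []
scene stand [([0.495, 0.2448, 0.0004], 0.9)]
scene stand_mouth [([0.5869, -0.0915, 0.0034], 0.73), ([0.4771, 0.1564, 0.1024], 0.55)]
scene stand_base []
scene brush []
scene brush_tip [([0.6902, -0.3168, 0.0658], 0.45)]
scene rest [([0.4912, 0.2486, 0.0019], 0.75)]
scene rest_handle []
scene rest_tip [([0.6885, -0.3124, 0.0666], 0.8)]
top flask [([0.4563, -0.0871, 0.0299], 0.69), ([0.4293, -0.3473, -0.0001], 0.67)]
top flask_mouth [([0.3778, -0.1367, 0.0308], 0.65), ([0.4572, -0.0889, 0.0321], 0.38)]
top flask_base [([0.5351, -0.0409, 0.0364], 0.61)]
top stand [([0.4946, 0.2508, -0.0026], 0.9), ([0.369, 0.1232, -0.0007], 0.41)]
top stand_mouth [([0.481, 0.1562, 0.1063], 0.98), ([0.6789, -0.0761, -0.0011], 0.46)]
top stand_base [([0.507, 0.3368, 0.1451], 0.97), ([0.6773, -0.1822, 0.0038], 0.55)]
top brush [([0.4331, -0.3393, 0.0641], 0.78)]
top brush_tip [([0.6948, -0.3143, 0.0649], 0.9)]
top rest [([0.4286, -0.3462, -0.0004], 0.95)]
top rest_handle [([0.4338, -0.3463, 0.0638], 0.75), ([0.687, -0.3165, 0.0622], 0.54)]
top rest_tip [([0.686, -0.3182, 0.0633], 0.86), ([0.6943, -0.3147, 0.0628], 0.61)]
1.2 [ 0.27847938 -0.55954987  0.21466686] [1.79994822e+02 1.83599586e-03 2.64582700e+01]
```

View pics/scene0.png

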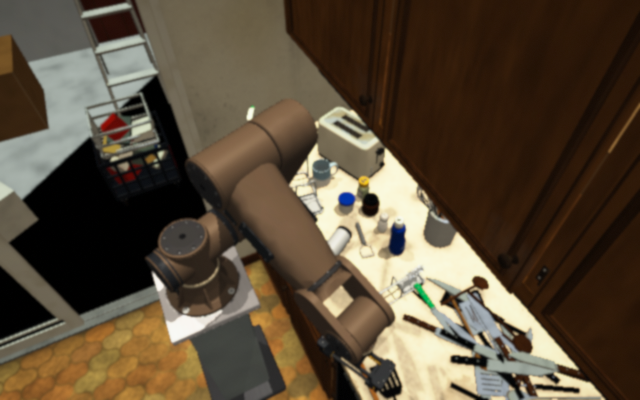

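View pics/top0.png

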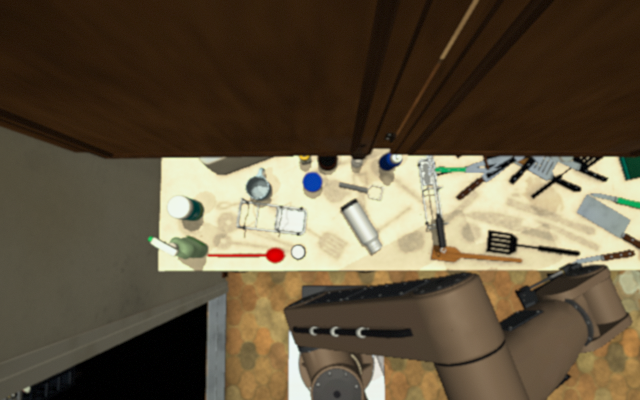

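The scene view is mostly blocked by the arm. In the top view the flask is near (360,225) with its mouth at (376,250), the stand near (272,217), and the brush rest along (435,160–250). The cabinet overhangs above row 155.

```bash
cat > h.py <<'E'
from cell import readout, vision, r, models
import cv2,numpy as np
from scipy.spatial.transform import Rotation as Ro
def cur():
    s=readout.get_state(); return np.array(s["ee_pos"]),Ro.from_euler("xyz",s["tcp_rot"],degrees=True),s
def to(pos,rpy,start=None):
    """shift (cm) and rotvec (deg) in tool axes from start (p,R) to target"""
    p,R=start if start else cur()[:2]
    T=Ro.from_euler("xyz",rpy,degrees=True)
    return np.round(R.inv().apply(np.array(pos)-p)*100,2).tolist(),np.round((R.inv()*T).as_rotvec(degrees=True),2).tolist()
def spots(cams,names,k=2):
    for c in cams:
        vision.camera(c)
        for n in names:
            print(c,n,[(np.round(x["at"],4).tolist(),round(x["score"],2)) for x in models.spot_point(c,n)[:k]])
def st():
    p,R,s=cur(); print("t",round(s["time"],2),np.round(p,4),np.round(s["tcp_rot"],2),"F",np.round(s["ft_force"],1),"w",round(s["gripper_width"],3),"g",round(s["grasp_force"],1),"q",np.round(s["q"],1))
E
python3 - <<'E'
from h import *
spots(["top"],["dish_soap","flask_cap","red_spoon","peeler","spray_cleaner","blue_tub","mug","wipes_can","salt_shaker","brown_jar"],1)
st()
print(to([.44,-.19,.32],[180,0,31]))
i=vision.camera_info("wrist");print(i)
E
```

```text
top dish_soap [([0.6801, -0.1828, -0.0016], 0.79)]
top flask_cap [([0.6047, 0.2519, 0.0041], 0.52)]
top red_spoon [([0.5866, -0.0925, -0.0021], 0.66)]
top peeler [([0.5337, -0.0431, 0.0347], 0.7)]
top spray_cleaner [([0.3917, 0.4921, 0.0002], 0.7)]
top blue_tub [([0.6055, 0.0744, -0.0007], 0.82)]
top mug [([0.6033, 0.2559, 0.0017], 0.85)]
top wipes_can [([0.5171, 0.494, -0.0002], 0.76)]
top salt_shaker [([0.6881, -0.3165, 0.0614], 0.73)]
top brown_jar [([0.6881, 0.0231, 0.0004], 0.71)]
t 1.75 [ 0.2785 -0.5595  0.2147] [179.99  -0.    26.46] F [-0.1 -0.3 -0.5] w 0.997 g 0.0 q [-69.6  28.1  89.3   0.   62.5  -6. ]
([30.92, -25.89, -10.53], [0.01, -0.0, -4.54])
{'fx': 309.70691628693146, 'fy': 309.70691628693146, 'cx': 318.5831174246533, 'cy': 199.11957549125825, 'R': array([[ 4.45758470e-01, -8.95153135e-01, -5.00548841e-04],
       [-8.68960383e-01, -4.32849436e-01,  2.39894181e-01],
       [-2.14958690e-01, -1.06499906e-01, -9.70798914e-01]]), 't': array([-0.62373683, -0.02706195,  0.38997968])}
```

Call:
{"op": "servo_tool", "data": {
  "commands": [1,31,-26,-10.5,0,0,-4.5,1,31,-26,-10.5,0,0,-4.5,1,31,-26,-10.5,0,0,-4.5,1,31,-26,-10.5,0,0,-4.5,1,31,-26,-10.5,0,0,-4.5,1,31,-26,-10.5,0,0,-4.5,1,31,-26,-10.5,0,0,-4.5,1,31,-26,-10.5,0,0,-4.5,1,31,-26,-10.5,0,0,-4.5,1,31,-26,-10.5,0,0,-4.5,1,31,-26,-10.5,0,0,-4.5,1,31,-26,-10.5,0,0,-4.5,1,31,-26,-10.5,0,0,-4.5]
}}

```text
time: 2.83
ee_pos: [0.4401, -0.1887, 0.3195]
tcp_rot: [180.0, 0.0, 31.0]
ft_force: [-0.1, -0.0, -0.0]
gripper_width: 1.001
grasp_force: 0.0
```

```bash
python3 - <<'E'
from h import *
st()
spots(["wrist"],["flask","flask_mouth","flask_base","stand_mouth","stand_base","brush","brush_tip","rest_handle","rest_tip"])
spots(["scene"],["flask_mouth","flask_base","stand_mouth","stand_base","brush"])
im=vision.camera("wrist");cv2.imwrite("pics/w1.png",im)
p,R,s=cur();print(to([.46,.05,.36],[180,0,40]))
import pickle;pickle.dump((im,vision.camera_info("wrist")),open("w1.pkl","wb"))
E
```

```text
t 2.83 [ 0.4401 -0.1887  0.3195] [1.7998e+02 1.0000e-02 3.1020e+01] F [-0.1 -0.  -0. ] w 1.001 g 0.0 q [-31.1  10.2 100.1  -0.   69.7  27.9]
wrist flask []
wrist flask_mouth [([0.375, -0.1406, 0.0281], 0.93), ([0.6928, -0.3134, 0.0667], 0.58)]
wrist flask_base []
wrist stand_mouth [([0.4777, 0.1558, 0.1079], 0.85), ([0.5352, -0.0405, 0.0321], 0.63)]
wrist stand_base [([0.3908, 0.4912, 0.0026], 0.62), ([0.3585, 0.3052, 0.0005], 0.49)]
wrist brush [([0.4292, -0.348, 0.066], 0.95)]
wrist brush_tip [([0.478, 0.1575, 0.1049], 0.61)]
wrist rest_handle []
wrist rest_tip []
scene flask_mouth [([0.3761, -0.139, 0.0339], 0.75), ([0.6858, -0.3132, 0.0632], 0.35)]
scene flask_base [([0.5322, -0.0418, 0.0338], 0.63), ([0.3887, 0.4916, 0.0041], 0.45)]
scene stand_mouth [([0.4778, 0.1528, 0.1057], 0.82)]
scene stand_base []
scene brush [([0.4318, -0.3444, 0.0676], 0.66)]
([13.98, -19.44, -4.04], [0.01, 0.0, -9.03])
```

View pics/w1.png

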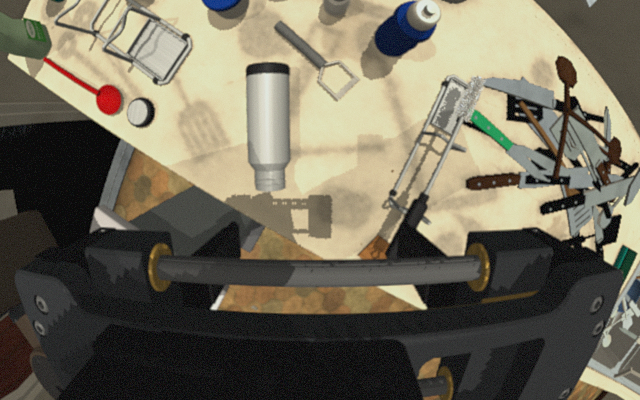

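The wrist view shows the flask upright in the picture, base at (268,66) and mouth at (270,188). The stand is at the top left, and the brush runs from its grip at (410,220) to its tip at (473,88). The network points agree with this. I'll take a second view nearer the stand.

Call:
{"op": "servo_tool", "data": {
  "commands": [1,14,-19.5,-4,0,0,-9,1,14,-19.5,-4,0,0,-9,1,14,-19.5,-4,0,0,-9,1,14,-19.5,-4,0,0,-9,1,14,-19.5,-4,0,0,-9,1,14,-19.5,-4,0,0,-9,1,14,-19.5,-4,0,0,-9,1,14,-19.5,-4,0,0,-9]
}}

```text
time: 4.35
ee_pos: [0.4599, 0.0521, 0.3598]
tcp_rot: [180.0, -0.0, 40.2]
ft_force: [-0.1, -0.5, -1.0]
gripper_width: 0.998
grasp_force: 0.0
```

```bash
python3 - <<'E'
from h import *
st()
spots(["wrist"],["stand","stand_mouth","stand_base","flask","flask_mouth","flask_base","brush","brush_tip"])
spots(["scene","top"],["stand_mouth","stand_base","flask_mouth","flask_base"],1)
im=vision.camera("wrist");cv2.imwrite("pics/w2.png",im)
import pickle;pickle.dump((im,vision.camera_info("wrist")),open("w2.pkl","wb"))
E
```

```text
t 4.35 [0.4599 0.0521 0.3598] [ 1.7997e+02 -2.0000e-02  4.0170e+01] F [-0.1 -0.5 -1. ] w 0.998 g 0.0 q [-1.7  7.  97.9 -0.  75.1 48.1]
wrist stand [([0.4943, 0.2503, 0.0025], 0.77)]
wrist stand_mouth [([0.4764, 0.1587, 0.1074], 0.91)]
wrist stand_base [([0.5362, -0.042, 0.0304], 0.46)]
wrist flask [([0.4528, -0.0902, 0.0303], 0.84)]
wrist flask_mouth [([0.3769, -0.1417, 0.0283], 0.82), ([0.6758, -0.183, -0.003], 0.72)]
wrist flask_base []
wrist brush []
wrist brush_tip []
scene stand_mouth [([0.4798, 0.1566, 0.1059], 0.81)]
scene stand_base [([0.4992, 0.34, 0.1434], 0.64)]
scene flask_mouth [([0.3775, -0.1419, 0.0288], 0.65)]
scene flask_base [([0.5316, -0.044, 0.0318], 0.79)]
top stand_mouth []
top stand_base [([0.5084, 0.3385, 0.1431], 0.71)]
top flask_mouth [([0.3769, -0.1382, 0.0308], 0.97)]
top flask_base [([0.5369, -0.0415, 0.0338], 0.66)]
```

View pics/w2.png

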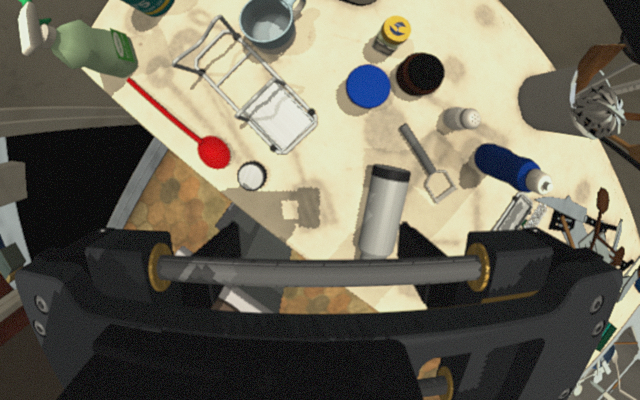

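The second view shows the stand's high end at (205,45) and its tray at (280,115), the cap at (251,176) and the flask at (383,210). I'll overlay the estimates on a crop.

```bash
cat >> h.py <<'E'
def proj(i,X):
    c=np.asarray(X)@np.array(i["R"]).T+i["t"]; n=np.hypot(c[...,0],c[...,1]); th=np.arctan2(n,c[...,2])
    return np.stack([i["cx"]+i["fx"]*th*c[...,0]/n,i["cy"]+i["fy"]*th*c[...,1]/n],-1)
def cyl(i,im,a,u,segs,col,S,o):
    "rings of radius rad at distance d from a along u"
    u=np.array(u)/np.linalg.norm(u); e=np.cross(u,[0,0,1]); e/=np.linalg.norm(e); f=np.cross(e,u)
    t=np.linspace(0,2*np.pi,40)
    for d,rad in segs:
        P=a+u*d+rad*(np.outer(np.cos(t),e)+np.outer(np.sin(t),f))
        q=((proj(i,P)-o)*S).astype(int); cv2.polylines(im,[q],True,col,1)
    q=((proj(i,np.array([a,a+u*.185]))-o)*S).astype(int); cv2.line(im,tuple(map(int,q[0])),tuple(map(int,q[1])),col,1)
E
python3 - <<'E'
from h import *
import pickle
im,i=pickle.load(open("w2.pkl","rb"))
def crop(im,x,y,w,h,S): return cv2.resize(im[y:y+h,x:x+w],None,fx=S,fy=S,interpolation=cv2.INTER_CUBIC)
S=3.3
A=crop(im,165,5,170,160,S); o=np.array([165,5])
c,s=np.cos(np.radians(12)),np.sin(np.radians(12)); y=np.radians(81.3)
u=[np.cos(y)*c,np.sin(y)*c,s]
cyl(i,A,np.array([.4783,.1565,.105]),u,[(.029,.032),(.029,.023),(.150,.042)],(0,0,255),S,o)
im1,i1=pickle.load(open("w1.pkl","rb"))
B=crop(im1,225,50,70,160,S); o=np.array([225,50])
fm=np.array([.3766,-.1405,.032]); fu=np.array([.1575,.098,0])
cyl(i1,B,fm,fu,[(0,.023),(.042,.032),(.185,.032)],(0,0,255),S,o)
cv2.imwrite("pics/ov.png",np.hstack([A,B]))
E
```

```text
(no output)
```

View pics/ov.png

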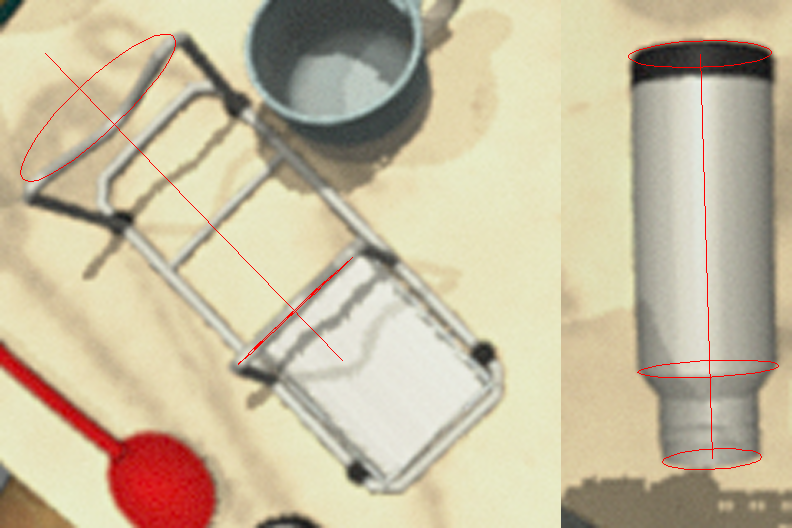

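The overlay fits both: the axis line runs down the stand, the rings match both saddles, and the flask outline is within about 1 px. Moving to the flask.

Call:
{"op": "servo_tool", "data": {
  "commands": [1,-9.7,10.7,20,0,0,8.3,1,-9.7,10.7,20,0,0,8.3,1,-9.7,10.7,20,0,0,8.3,1,-9.7,10.7,20,0,0,8.3,1,-9.7,10.7,20,0,0,8.3,1,-9.7,10.7,20,0,0,8.3,1,-9.7,10.7,20,0,0,8.3,1,-9.7,10.7,23,0,0,8.3,1,-9.7,10.7,26,0,0,8.3,1,-9.7,10.7,29,0,0,8.3,1,-9.7,10.7,31.5,0,0,8.3,1,-9.7,10.7,33.5,0,0,8.3,1,-9.7,10.7,34.7,0,0,8.3,1,-9.7,10.7,34.7,0,0,8.3,1,-9.7,10.7,34.7,0,0,8.3]
}}

```text
time: 6.6
ee_pos: [0.4546, -0.0935, 0.0129]
tcp_rot: [-180.0, 0.0, 31.7]
ft_force: [0.8, 0.6, 1.1]
gripper_width: 1.006
grasp_force: 0.0
```

Call:
{"op": "servo_tool", "data": {
  "commands": [0.5,0,0,0,0,0,0,0.5,0,0,0,0,0,0,0.5,0,0,0,0,0,0,0.5,0,0,0,0,0,0,0.5,0,0,0,0,0,0,0.5,0,0,0,0,0,0,0.5,0,0,0,0,0,0,0.5,0,0,0,0,0,0],
  "force": 30
}}

```text
time: 7.27
ee_pos: [0.4544, -0.0938, 0.013]
tcp_rot: [180.0, -0.0, 31.7]
ft_force: [-0.8, 0.8, 7.4]
gripper_width: 0.678
grasp_force: 30.0
```

```bash
python3 - <<'E'
from h import *
st()
spots(["top"],["flask_mouth","flask_base"],1)
E
```

```text
t 7.27 [ 0.4544 -0.0938  0.013 ] [ 1.7997e+02 -2.0000e-02  3.1660e+01] F [-0.8  0.8  7.4] w 0.678 g 30.0 q [-19.8  34.8 121.7  -0.   23.5  38.5]
top flask_mouth []
top flask_base [([0.5372, -0.0403, 0.034], 0.6)]
```

```bash
cat >> h.py <<'E'
M=np.array([.4783,.1565,.105]); YAW=81.3
RS=Ro.from_euler("xyz",[180,-12,YAW],degrees=True); U,V,W=RS.as_matrix().T
def seat(d,up=0,slope=0): return M+U*(d+slope)-W*up+W*.019
E
python3 - <<'E'
from h import *
p=seat(.0907,.07,.010);print(p,to(p,[180,-12,YAW]))
E
```

```text
[0.49159522 0.24338463 0.17582223] ([20.87, -26.74, -16.29], [5.23, 11.23, -49.45])
```

Call:
{"op": "servo_tool", "data": {
  "commands": [0.5,0,0,-2,0,0,0,0.5,0,0,-5,0,0,0,0.5,0,0,-9,0,0,0,0.5,0,0,-13,0,0,0,0.5,0,0,-17,0,0,0,0.5,2,-2.5,-20,0.5,1,-5,0.5,4.5,-5.5,-21,1,2.4,-10,0.5,7,-9,-21,1.6,3.6,-16,0.5,9.5,-12,-21,2.2,4.8,-22,0.5,12,-15,-21,2.8,6,-28,0.5,14,-18,-21,3.4,7.5,-34,0.5,16,-21,-20,4.2,9,-40,0.5,18,-24,-19,4.8,10.5,-45,0.5,19.5,-26,-17.5,5.2,11.2,-49,0.5,20.9,-26.7,-16.3,5.2,11.2,-49.5,0.5,20.9,-26.7,-16.3,5.2,11.2,-49.5,0.5,20.9,-26.7,-16.3,5.2,11.2,-49.5,0.5,20.9,-26.7,-16.3,5.2,11.2,-49.5]
}}

```text
time: 8.92
ee_pos: [0.4918, 0.2427, 0.1757]
tcp_rot: [-180.0, -11.9, 81.3]
ft_force: [0.4, 0.1, -1.7]
gripper_width: 0.679
grasp_force: 30.0
```

```bash
python3 - <<'E'
from h import *
st()
spots(["scene","top"],["flask_mouth","flask_base"],1)
print("pred mouth",seat(0,.07,.010)-W*.019,"base",seat(.185,.07,.010)-W*.019)
cv2.imwrite("pics/w3.png",vision.camera("wrist"))
print(to(seat(.0907,.0,.010),[180,-12,YAW]),to(seat(.0907,.0,.0),[180,-12,YAW]))
E
```

```text
t 8.92 [0.4918 0.2427 0.1757] [-179.96  -11.94   81.31] F [ 0.4  0.1 -1.7] w 0.679 g 30.0 q [ 13.9  22.7 107.2  15.3  46.6  12.4]
scene flask_mouth [([0.4764, 0.1512, 0.1739], 0.67)]
scene flask_base []
top flask_mouth [([0.6942, 0.1015, 0.0032], 0.23)]
top flask_base [([0.5065, 0.3345, 0.2152], 0.54)]
pred mouth [0.47757813 0.15178257 0.17554945] base [0.50494988 0.33065776 0.21401311]
([0.04, -0.07, 7.03], [0.02, 0.03, 0.01]) ([-0.96, -0.07, 7.03], [0.02, 0.03, 0.01])
```

View pics/w3.png

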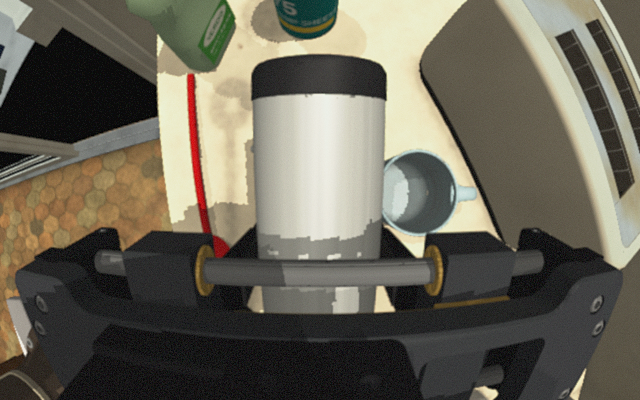

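The flask sits centred in the grip at (318,180), aligned with the tool. Lowering it 10 mm up-slope of seated.

Call:
{"op": "servo_tool", "data": {
  "commands": [0.5,0,0,2,0,0,0,0.5,0,0,4,0,0,0,0.5,0,0,5,0,0,0,0.5,0,0,5.5,0,0,0,0.5,0,0,5.9,0,0,0,0.5,0,0,6.2,0,0,0,0.5,0,0,6.5,0,0,0,0.5,0,0,6.6,0,0,0,0.5,0,0,6.6,0,0,0]
}}

```text
time: 10.02
ee_pos: [0.4942, 0.2568, 0.1112]
tcp_rot: [180.0, -12.0, 81.3]
ft_force: [0.1, -0.5, -2.8]
gripper_width: 0.681
grasp_force: 30.0
```

Call:
{"op": "servo_tool", "data": {
  "commands": [0.5,0,0,0.1,0,0,0,0.5,0,0,0.2,0,0,0,0.5,0,0,0.3,0,0,0,0.5,0,0,0.3,0,0,0]
}}

```text
time: 10.35
ee_pos: [0.4943, 0.2572, 0.1091]
tcp_rot: [180.0, -12.0, 81.4]
ft_force: [-4.7, -4.5, 11.2]
gripper_width: 0.679
grasp_force: 30.0
```

Call:
{"op": "servo_tool", "data": {
  "commands": [0.5,-0.2,0,-0.1,0,0,0,0.5,-0.4,0,-0.1,0,0,0,0.5,-0.6,0,-0.1,0,0,0,0.5,-0.7,0,-0.1,0,0,0,0.5,-0.7,0,-0.1,0,0,0]
}}

```text
time: 10.77
ee_pos: [0.493, 0.2502, 0.1076]
tcp_rot: [-180.0, -12.0, 81.3]
ft_force: [-2.5, -0.4, 2.7]
gripper_width: 0.679
grasp_force: 30.0
```

Call:
{"op": "servo_tool", "data": {
  "commands": [0.5,-0.1,0,0,0,0,0,0.5,-0.2,0,0,0,0,0,0.5,-0.2,0,0,0,0,0]
}}

```text
time: 11.02
ee_pos: [0.4928, 0.2483, 0.1072]
tcp_rot: [-180.0, -12.0, 81.3]
ft_force: [-2.0, -0.1, 2.0]
gripper_width: 0.681
grasp_force: 30.0
```

Call:
{"op": "servo_tool", "data": {
  "commands": [0.5,-0.1,0,0,0,0,0,0.5,-0.2,0,0,0,0,0,0.5,-0.2,0,0,0,0,0]
}}

```text
time: 11.27
ee_pos: [0.4925, 0.2463, 0.1067]
tcp_rot: [-180.0, -12.0, 81.3]
ft_force: [-1.6, 1.4, 2.9]
gripper_width: 0.678
grasp_force: 30.0
```

Call:
{"op": "servo_tool", "data": {
  "commands": [0.5,-0.1,0,0,0,0,0,0.5,-0.2,0,0,0,0,0,0.5,-0.2,0,0,0,0,0]
}}

```text
time: 11.52
ee_pos: [0.4922, 0.2444, 0.1063]
tcp_rot: [-180.0, -12.0, 81.3]
ft_force: [-3.0, 0.5, 3.0]
gripper_width: 0.681
grasp_force: 30.0
```

Call:
{"op": "servo_tool", "data": {
  "commands": [0.5,-0.1,0,0,0,0,0,0.5,-0.2,0,0,0,0,0,0.5,-0.2,0,0,0,0,0]
}}

```text
time: 11.77
ee_pos: [0.4919, 0.2425, 0.106]
tcp_rot: [-180.0, -12.0, 81.3]
ft_force: [-2.7, 0.8, 4.7]
gripper_width: 0.678
grasp_force: 30.0
```

Call:
{"op": "servo_tool", "data": {
  "commands": [0.5,-0.1,0,0,0,0,0,0.5,-0.2,0,0,0,0,0,0.5,-0.2,0,0,0,0,0]
}}

```text
time: 12.02
ee_pos: [0.4916, 0.2406, 0.1055]
tcp_rot: [-180.0, -12.0, 81.3]
ft_force: [-3.8, 1.1, 4.3]
gripper_width: 0.679
grasp_force: 30.0
```

```bash
python3 - <<'E'
from h import *
st(); p,R,s=cur()
print("force in tool axes",R.inv().apply(s["ft_force"]))
spots(["scene","top","wrist"],["flask_mouth","flask_base"],1)
d=(p-R.apply([0,0,.019])-M)
print("grasp along u minus .0907:",d@U-.0907,"across",d@V,"down",d@W)
E
```

```text
t 12.02 [0.4916 0.2406 0.1055] [-179.99  -11.95   81.35] F [-3.8  1.1  4.3] w 0.679 g 30.0 q [ 13.6  28.5 111.2  18.5  37.2   7.8]
force in tool axes [ 1.39719978 -3.92635745 -4.09828014]
scene flask_mouth [([0.4794, 0.1483, 0.1045], 0.72)]
scene flask_base []
top flask_mouth [([0.4337, -0.3467, 0.0641], 0.45)]
top flask_base [([0.5069, 0.329, 0.1458], 0.65)]
wrist flask_mouth []
wrist flask_base [([0.5049, 0.3323, 0.1454], 0.97)]
grasp along u minus .0907: -0.007334174809455418 across 0.0004466582989675672 down -0.0018147069767941726
```

Call:
{"op": "servo_tool", "data": {
  "commands": [0.5,-0.1,0,0,0,0,0,0.5,-0.2,0,0,0,0,0,0.5,-0.2,0,0,0,0,0]
}}

```text
time: 12.72
ee_pos: [0.4914, 0.2388, 0.1052]
tcp_rot: [-180.0, -12.0, 81.3]
ft_force: [-3.1, 1.0, 4.5]
gripper_width: 0.675
grasp_force: 30.0
```

```bash
python3 - <<'E'
from h import *
st(); p,R,s=cur()
print("force in tool axes",R.inv().apply(s["ft_force"]),"moment",R.inv().apply(s["moment"]))
im=vision.camera("scene");i=vision.camera_info("scene")
c=np.array(i["R"])@np.array([.49,.22,.12])+i["t"];u=int(i["fx"]*c[0]/c[2]+i["cx"]);v=int(i["fy"]*c[1]/c[2]+i["cy"]);print(u,v)
im2=vision.camera("top");i=vision.camera_info("top")
c=np.array(i["R"])@np.array([.49,.22,.12])+i["t"];u2=int(i["fx"]*c[0]/c[2]+i["cx"]);v2=int(i["fy"]*c[1]/c[2]+i["cy"]);print(u2,v2)
f=lambda a,u,v:cv2.resize(a[max(v-40,0):v+40,u-40:u+40],(400,400),interpolation=cv2.INTER_CUBIC)
cv2.imwrite("pics/s4.png",np.hstack([f(im,u,v),f(im2,u2,v2)]))
E
```

```text
t 12.72 [0.4914 0.2388 0.1052] [-180.    -11.97   81.35] F [-3.1  1.   4.5] w 0.675 g 30.0 q [ 13.4  28.4 111.3  18.6  37.2   7.5]
force in tool axes [ 1.47284456 -3.22684395 -4.24862464] moment [ 0.43058482  0.32402039 -0.21936665]
302 173
266 214
```

View pics/s4.png

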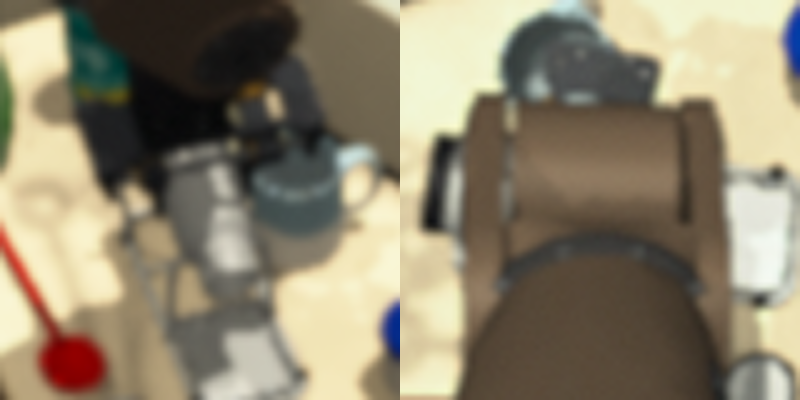

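The moment shows the flask is carried only on the high saddle and its neck is hovering. I'll back up-slope, tip the mouth down to bring the neck into contact, then slide again.

Call:
{"op": "servo_tool", "data": {
  "commands": [0.5,0.5,0,0,0,0,0,0.5,1,0,0,0,0,0,0.5,1.2,0,0.05,0,0.5,0,0.5,1.2,0,0.1,0,1,0,0.5,1.2,0,0.1,0,1,0]
}}

```text
time: 13.23
ee_pos: [0.4927, 0.2505, 0.1069]
tcp_rot: [-180.0, -13.0, 81.4]
ft_force: [-6.6, 0.5, 10.6]
gripper_width: 0.677
grasp_force: 30.1
```

```bash
cat >> h.py <<'E'
def fm():
    p,R,s=cur(); print("F",np.round(R.inv().apply(s["ft_force"]),1),"M",np.round(R.inv().apply(s["moment"]),2)); d=p-R.apply([0,0,.019])-M
    print("along",d@U-.0907,"across",d@V,"down",d@W)
E
python3 -c "
from h import *
st();fm()"
```

```text
t 13.23 [0.4927 0.2505 0.1069] [-179.96  -12.97   81.42] F [-6.6  0.5 10.6] w 0.677 g 30.1 q [ 14.2  28.6 110.8  20.   37.3   7.1]
F [  1.9  -6.6 -10.4] M [ 1.15  0.16 -0.78]
along 0.002431953839725387 across -1.0159018891052285e-05 down -0.0011044271552368042
```

Call:
{"op": "servo_tool", "data": {
  "commands": [0.5,0,-0.05,0,0,0,-0.5,0.5,0,-0.1,0,0,0,-1,0.5,0,-0.1,0,0,0,-1]
}}

```text
time: 13.48
ee_pos: [0.4921, 0.2506, 0.1066]
tcp_rot: [179.8, -13.0, 82.4]
ft_force: [-2.7, -0.7, 4.7]
gripper_width: 0.674
grasp_force: 30.0
```

```bash
python3 -c "
from h import *
st();fm()"
```

```text
t 13.48 [0.4921 0.2506 0.1066] [179.78 -12.95  82.38] F [-2.7 -0.7  4.7] w 0.674 g 30.0 q [ 14.2  28.6 110.9  20.   37.1   6.2]
F [ 0.  -2.5 -4.8] M [ 0.38 -0.11 -0.11]
along 0.0023882290213104174 across -0.0005792014232599661 down -0.0007768409178627589
```

Call:
{"op": "servo_tool", "data": {
  "commands": [0.5,0,-0.05,0.05,0,0.5,-0.2,0.5,0,-0.08,0.1,0,1,-0.4,0.5,0,-0.08,0.1,0,1,-0.4]
}}

```text
time: 13.73
ee_pos: [0.4918, 0.2511, 0.1061]
tcp_rot: [179.6, -14.0, 82.8]
ft_force: [-3.5, 0.2, 8.9]
gripper_width: 0.672
grasp_force: 30.0
```

```bash
python3 -c "
from h import *
st();fm()"
```

```text
t 13.73 [0.4918 0.2511 0.1061] [179.62 -14.03  82.77] F [-3.5  0.2  8.9] w 0.672 g 30.0 q [ 13.8  28.6 111.4  22.   36.7   3.7]
F [ 1.9 -3.5 -8.7] M [ 0.35  0.07 -0.13]
along 0.0023088112775855457 across -0.0009442919560930028 down -0.00018446174589157108
```

Call:
{"op": "servo_tool", "data": {
  "commands": [0.5,-0.1,0,-0.05,0,0,0,0.5,-0.2,0,-0.05,0,0,0,0.5,-0.3,0,-0.06,0,0,0,0.5,-0.3,0,-0.06,0,0,0]
}}

```text
time: 14.07
ee_pos: [0.4914, 0.248, 0.1056]
tcp_rot: [179.6, -14.0, 82.8]
ft_force: [-2.0, -0.1, 5.8]
gripper_width: 0.677
grasp_force: 30.0
```

```bash
python3 -c "
from h import *
st();fm();spots(['scene'],['flask_mouth'],1)"
```

```text
t 14.07 [0.4914 0.248  0.1056] [179.64 -13.98  82.78] F [-2.  -0.1  5.8] w 0.677 g 30.0 q [ 13.5  28.5 111.6  22.   36.6   3.3]
F [ 1.1 -2.  -5.7] M [ 0.15  0.03 -0.1 ]
along -0.0007985704430894802 across -0.0009036104296123809 down -0.000356530157955004
scene flask_mouth [([0.4807, 0.153, 0.1067], 0.83)]
```

Call:
{"op": "servo_tool", "data": {
  "commands": [0.5,-0.1,0,0,0,0,0,0.5,-0.2,0,-0.01,0,0,0,0.5,-0.3,0,-0.01,0,0,0,0.5,-0.3,0,-0.01,0,0,0]
}}

```text
time: 14.5
ee_pos: [0.491, 0.2453, 0.1051]
tcp_rot: [179.6, -14.0, 82.8]
ft_force: [-0.8, 1.9, 6.3]
gripper_width: 0.676
grasp_force: 30.0
```

```bash
python3 -c "
from h import *
st();fm()"
```

```text
t 14.5 [0.491  0.2453 0.1051] [179.64 -13.99  82.78] F [-0.8  1.9  6.3] w 0.676 g 30.0 q [ 13.2  28.5 111.8  22.2  36.5   2.9]
F [ 3.3 -1.  -5.7] M [ 0.19  0.25 -0.08]
along -0.0036352053804291906 across -0.000826183716128279 down -0.0004304507392554856
```

Call:
{"op": "servo_tool", "data": {
  "commands": [0.5,-0.1,0,0,0,0,0,0.5,-0.2,0,-0.01,0,0,0,0.5,-0.2,0,-0.01,0,0,0]
}}

```text
time: 14.75
ee_pos: [0.4908, 0.2433, 0.1048]
tcp_rot: [179.6, -14.0, 82.8]
ft_force: [-1.6, 1.8, 6.0]
gripper_width: 0.674
grasp_force: 30.0
```

```bash
python3 -c "
from h import *
st();fm()"
```

```text
t 14.75 [0.4908 0.2433 0.1048] [179.63 -13.99  82.78] F [-1.6  1.8  6. ] w 0.674 g 30.0 q [ 13.   28.5 111.9  22.2  36.4   2.6]
F [ 3.  -1.8 -5.5] M [ 0.25  0.25 -0.12]
along -0.005612081715031331 across -0.0007704043939888626 down -0.0005129284506169424
```

Forces stay ambiguous. I'll back up 3 mm, relax the grip so the flask settles into both saddles, re-grip lightly and slide.

Call:
{"op": "servo_tool", "data": {
  "commands": [0.5,0.2,0,0,0,0,0,0.5,0.4,0,0,0,0,0,0.5,0.4,0,0,0,0,0]
}}

```text
time: 15.0
ee_pos: [0.4912, 0.2467, 0.1054]
tcp_rot: [179.7, -13.9, 82.8]
ft_force: [-1.1, -1.6, 4.7]
gripper_width: 0.676
grasp_force: 30.0
```

Call:
{"op": "servo_tool", "data": {
  "commands": [0.75,0,0,0,0,0,0,0.75,0,0,0,0,0,0,0.75,0,0,0,0,0,0,0.75,0,0,0,0,0,0,0.75,0,0,0,0,0,0],
  "force": 3
}}

```text
time: 15.42
ee_pos: [0.4909, 0.247, 0.1054]
tcp_rot: [179.7, -14.0, 82.8]
ft_force: [-0.4, -0.7, 0.1]
gripper_width: 0.748
grasp_force: 0.0
```

```bash
python3 - <<'E'
from h import *
st();fm()
spots(["scene","wrist","top"],["flask_mouth","flask_base"],1)
E
```

```text
t 15.42 [0.4909 0.247  0.1054] [179.69 -13.96  82.78] F [-0.4 -0.7  0.1] w 0.748 g 0.0 q [ 13.4  28.5 111.6  22.   36.6   3.2]
F [-0.7 -0.3 -0.3] M [-0.09 -0.11 -0.01]
along -0.0018642432040239937 across -0.0012028509053842204 down -0.0003361944974680821
scene flask_mouth [([0.4803, 0.1559, 0.1044], 0.84)]
scene flask_base [([0.6955, 0.1016, 0.0008], 0.37)]
wrist flask_mouth [([0.3892, 0.4916, -0.0005], 0.58)]
wrist flask_base [([0.5014, 0.3351, 0.1424], 0.85)]
top flask_mouth []
top flask_base [([0.5022, 0.3385, 0.1426], 0.71)]
```

The flask now lies in both saddles, with mouth z 0.104 and base z 0.142, matching the seated heights. I'll level the tool to −12°, grip lightly and slide it down to the shoulder stop.

Call:
{"op": "servo_tool", "data": {
  "commands": [0.75,0,0,0,0,-2,0,0.75,0,0,0,0,-2,0,0.6,0,0,0,0,-2,0,0.6,0,0,0,0,-2,0,0.6,0,0,0,0,-2,0,0.6,0,0,0,0,-2,0],
  "force": 12
}}

```text
time: 16.37
ee_pos: [0.4911, 0.247, 0.1055]
tcp_rot: [179.7, -12.0, 82.8]
ft_force: [0.5, 1.5, 0.3]
gripper_width: 0.677
grasp_force: 12.0
```

Call:
{"op": "servo_tool", "data": {
  "commands": [0.6,-0.1,0,0,0,0,0,0.6,-0.2,0,0,0,0,0,0.6,-0.3,0,0,0,0,0,0.6,-0.3,0,0,0,0,0]
}}

```text
time: 16.7
ee_pos: [0.4907, 0.2439, 0.1049]
tcp_rot: [179.7, -12.0, 82.8]
ft_force: [1.9, -1.2, 1.8]
gripper_width: 0.681
grasp_force: 12.0
```

```bash
python3 -c "
from h import *
st();fm()"
```

```text
t 16.7 [0.4907 0.2439 0.1049] [179.67 -11.96  82.77] F [ 1.9 -1.2  1.8] w 0.681 g 12.0 q [ 14.   28.5 111.2  18.5  37.    6.8]
F [-0.6  2.  -1.9] M [-0.31 -0.13 -0.07]
along -0.004382117808661434 across -0.0010198489350787385 down -0.0005467660180344044
```

Call:
{"op": "servo_tool", "data": {
  "commands": [0.6,-0.1,0,0,0,0,0,0.6,-0.2,0,0,0,0,0,0.6,-0.3,0,0,0,0,0,0.6,-0.3,0,0,0,0,0]
}}

```text
time: 17.03
ee_pos: [0.4903, 0.2411, 0.1043]
tcp_rot: [179.7, -12.0, 82.8]
ft_force: [2.2, 0.4, 2.5]
gripper_width: 0.683
grasp_force: 12.0
```

Call:
{"op": "servo_tool", "data": {
  "commands": [0.6,-0.1,0,0,0,0,0,0.6,-0.2,0,0,0,0,0,0.6,-0.3,0,0,0,0,0,0.6,-0.3,0,0,0,0,0]
}}

```text
time: 17.37
ee_pos: [0.4901, 0.2393, 0.1042]
tcp_rot: [179.6, -12.1, 82.7]
ft_force: [1.5, 11.3, 5.3]
gripper_width: 0.681
grasp_force: 12.0
```

```bash
python3 - <<'E'
from h import *
st();fm()
spots(["scene","wrist","top"],["flask_mouth","flask_base"],1)
E
```

```text
t 17.37 [0.4901 0.2393 0.1042] [179.65 -12.07  82.75] F [ 1.5 11.3  5.3] w 0.681 g 12.0 q [ 13.5  28.5 111.6  18.8  36.8   6. ]
F [12.3  0.1 -2.8] M [-0.05  2.02  0.  ]
along -0.009123513441945078 across -0.0008756740785989586 down -0.0008244564751382494
scene flask_mouth [([0.4784, 0.1461, 0.1021], 0.6)]
scene flask_base [([0.6772, -0.0731, 0.002], 0.37)]
wrist flask_mouth []
wrist flask_base [([0.5018, 0.3305, 0.1422], 0.82)]
top flask_mouth []
top flask_base [([0.5008, 0.3337, 0.1426], 0.72)]
```

A firm 12 N stop was reached. Releasing, retreating and looking.

Call:
{"op": "servo_tool", "data": {
  "commands": [0.6,0.1,0,0,0,0,0,1,0.1,0,0,0,0,0,1,0.1,0,0,0,0,0,1,0.1,0,0,0,0,0,1,0.1,0,0,0,0,0,1,0.1,0,-3,0,0,0,1,0.1,0,-7,0,0,0,1,-4,0,-11,0,0,0,1,-8,0,-15,0,-6,0,1,-12,0,-19,0,-12,0,1,-16,0,-20,0,-12,0,1,-16,0,-20,0,-12,0,1,-16,0,-20,0,-12,0]
}}

```text
time: 18.9
ee_pos: [0.4636, 0.0376, 0.2683]
tcp_rot: [179.5, 0.1, 82.5]
ft_force: [-0.1, 0.6, -0.2]
gripper_width: 1.002
grasp_force: 0.0
```

```bash
python3 - <<'E'
from h import *
import pickle
st()
im=vision.camera("wrist");i=vision.camera_info("wrist")
for n in ["flask_mouth","flask_base","stand_mouth","stand"]: print(n,[(np.round(x["at"],4).tolist(),round(x["score"],2)) for x in models.spot_point("wrist",n)[:2]])
pickle.dump((im,i),open("w4.pkl","wb"))
spots(["scene","top"],["flask_mouth","flask_base","stand_mouth","stand_base"],1)
q=proj(i,np.array([[.49,.24,.12]]))[0];print(q)
S=3.3;o=np.clip((q-[85,80]).astype(int),0,[470,240])
A=cv2.resize(im[o[1]:o[1]+160,o[0]:o[0]+170],None,fx=S,fy=S,interpolation=cv2.INTER_CUBIC);B=A.copy()
c,s=np.cos(np.radians(12)),np.sin(np.radians(12)); y=np.radians(82.8)
cyl(i,B,np.array([.4795,.150,.1045]),np.array([np.cos(y)*c,np.sin(y)*c,s]),[(0,.023),(.030,.023),(.042,.032),(.185,.032)],(0,0,255),S,o)
cv2.imwrite("pics/w4.png",cv2.resize(np.hstack([A,B]),(800,376)))
E
```

```text
t 18.9 [0.4636 0.0376 0.2683] [1.7952e+02 1.0000e-01 8.2530e+01] F [-0.1  0.6 -0.2] w 1.002 g 0.0 q [ -3.4  11.4 106.7  -0.2  61.4   4.1]
flask_mouth [([0.4773, 0.1464, 0.1038], 0.8)]
flask_base []
stand_mouth [([0.6966, 0.1044, 0.0023], 0.72), ([0.4778, 0.1578, 0.1057], 0.62)]
stand []
scene flask_mouth [([0.4804, 0.1491, 0.1031], 0.51)]
scene flask_base [([0.4987, 0.3276, 0.1438], 0.65)]
scene stand_mouth [([0.4789, 0.1572, 0.1034], 0.65)]
scene stand_base [([0.4994, 0.3264, 0.1438], 0.23)]
top flask_mouth [([0.4775, 0.1474, 0.1015], 0.77)]
top flask_base [([0.5038, 0.3317, 0.1394], 0.76)]
top stand_mouth [([0.4816, 0.1553, 0.105], 0.81)]
top stand_base [([0.5068, 0.337, 0.1443], 0.52)]
[3.17742622e+02 2.15928983e-01]
```

View pics/w4.png

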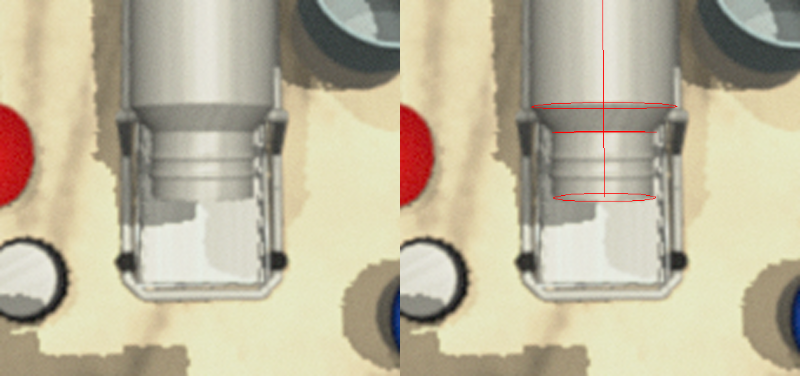

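The flask lies straight in the stand with the overlay fitting within about 1 px. Its mouth is near (.4795,.150,.1045) and the shoulder is at the low saddle, whose wire ends show at (125,112) and (277,112). I'll triangulate the low saddle to confirm.

```bash
python3 - <<'E'
from h import *
import pickle
def ray(i,px):
    d=(np.array(px)-[i["cx"],i["cy"]])/i["fx"]; th=np.linalg.norm(d); c=np.r_[d/th*np.sin(th),np.cos(th)]
    R=np.array(i["R"]); return -R.T@i["t"],R.T@c
_,i2=pickle.load(open("w2.pkl","rb")); _,i4=pickle.load(open("w4.pkl","rb"))
q=proj(i4,np.array([[.49,.24,.12]]))[0];o4=np.clip((q-[85,80]).astype(int),0,[470,240]);print(o4)
k=561/400*1/3.3
for n,a,b in [("R",(358,243),(277,115)),("L",(235,370),(125,115))]:
    p1,d1=ray(i2,np.array(a)/3.3+[165,5]); p2,d2=ray(i4,np.array(b)*k+o4)
    A=np.stack([d1,-d2],1); t=np.linalg.lstsq(A,p2-p1,rcond=None)[0]
    P,Q=p1+t[0]*d1,p2+t[1]*d2; X=(P+Q)/2; print(n,X,"gap mm",1000*np.linalg.norm(P-Q),"along from flask mouth",(X-[.4795,.150,.1045])@U)
E
```

```text
[232   0]
R [0.52098063 0.18957823 0.07947546] gap mm 2.286833836027034 along from flask mouth 0.039202303115768375
L [0.45155412 0.18408643 0.13811619] gap mm 2.241329853923971 along from flask mouth 0.03581238010261935
```

```bash
python3 - <<'E'
from h import *
import pickle
im,i=pickle.load(open("w4.pkl","rb")); o=np.array([232,0]);S=5
y=82.8;R=Ro.from_euler("xyz",[180,-12,y],degrees=True).as_matrix();u,v,w=R.T
fmn=np.array([.4795,.150,.1045])
A=cv2.resize(im[10:130,275:375],None,fx=S,fy=S,interpolation=cv2.INTER_CUBIC);out=[]
for d,col in [(.029,(0,0,255)),(.036,(255,0,0))]:
    B=A.copy()
    for s in (1,-1):
        P=np.array([fmn+u*d+v*s*l+w*h for l,h in [(.032,.0054),(.0187,.0187),(.0,.034)]])
        q=((proj(i,P)-[275,10])*S).astype(int); cv2.polylines(B,[q[:2]],False,col,1)
    out.append(B[100:500,50:450])
cv2.imwrite("pics/w5.png",np.hstack(out))
E
```

```text
(no output)
```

View pics/w5.png

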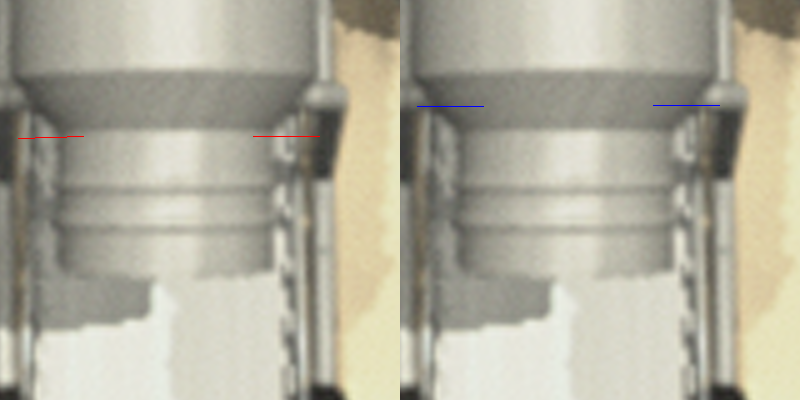

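The saddle wire lies about 37 mm from the mouth, so the light slide let the shoulder ride up onto the low saddle. Mend: re-grip, draw it back up-slope, let the neck drop, then bring it gently to first contact only.

```bash
python3 - <<'E'
from h import *
R=Ro.from_euler("xyz",[180,-12,82.8],degrees=True).as_matrix();w=R[:,2]
g=np.array([.4903,.2400,.1035])
for h in (.09,.0): print(to(g-w*h,[180,-12,82.8]))
E
```

```text
([18.09, 0.09, 7.44], [0.31, 12.04, -0.04])
([19.97, 0.04, 16.24], [0.31, 12.04, -0.04])
```

Call:
{"op": "servo_tool", "data": {
  "commands": [1,6,0,2,0.3,6,0,1,10,0,3,0.3,12,0,1,14,0,5,0.3,12,0,1,18.1,0.1,7.4,0.3,12,0,1,18.1,0.1,7.4,0.3,12,0,1,18.1,0.1,7.4,0.3,12,0,1,18.7,0.1,10.5,0.3,12,0,1,19.4,0,13.5,0.3,12,0,1,19.9,0,15.8,0.3,12,0,1,20,0,16.2,0.3,12,0,1,20,0,16.2,0.3,12,0,0.5,20,0,16.2,0.3,12,0,0.5,20,0,16.2,0.3,12,0,0.5,20,0,16.2,0.3,12,0,0.5,20,0,16.2,0.3,12,0,0.5,20,0,16.2,0.3,12,0,0.5,20,0,16.2,0.3,12,0],
  "force": 20
}}

```text
time: 21.07
ee_pos: [0.4902, 0.2402, 0.1046]
tcp_rot: [179.9, -12.0, 82.7]
ft_force: [-0.3, -0.5, 4.0]
gripper_width: 0.679
grasp_force: 20.0
```

Call:
{"op": "servo_tool", "data": {
  "commands": [0.5,0.4,0,0,0,0,0,0.5,0.8,0,0,0,0,0,0.5,1,0,0,0,0,0,0.5,1,0,0,0,0,0,0.72,1,0,0,0,0,0,0.72,1,0,0,0,0,0,0.72,1,0,0,0,0,0,0.72,1,0,0,0,0,0]
}}

```text
time: 21.73
ee_pos: [0.4912, 0.2499, 0.1059]
tcp_rot: [-180.0, -12.0, 82.7]
ft_force: [-0.6, 0.2, 0.2]
gripper_width: 0.72
grasp_force: 0.0
```

Call:
{"op": "servo_tool", "data": {
  "commands": [0.6,0,0,0,0,0,0,0.6,0,0,0,0,0,0,0.6,0,0,0,0,0,0]
}}

```text
time: 21.98
ee_pos: [0.4913, 0.2499, 0.106]
tcp_rot: [180.0, -12.0, 82.7]
ft_force: [0.9, -0.2, 0.3]
gripper_width: 0.682
grasp_force: 20.0
```

```bash
python3 - <<'E'
from h import *
st();fm()
spots(["scene","top","wrist"],["flask_mouth","flask_base"],1)
E
```

```text
t 21.98 [0.4913 0.2499 0.106 ] [179.99 -11.96  82.74] F [ 0.9 -0.2  0.3] w 0.682 g 20.0 q [ 14.6  28.7 110.6  18.3  37.7   7.6]
F [-0.   0.9 -0.3] M [-0.16 -0.17 -0.02]
along 0.0017604337707411571 across -0.0011560047116192774 down -0.00039541848734983565
scene flask_mouth [([0.4822, 0.1601, 0.1053], 0.85)]
scene flask_base []
top flask_mouth []
top flask_base [([0.4346, -0.3392, 0.0601], 0.55)]
wrist flask_mouth []
wrist flask_base [([0.5022, 0.3382, 0.1439], 0.78)]
```

Call:
{"op": "servo_tool", "data": {
  "commands": [0.6,-0.1,0,0,0,0,0,0.6,-0.1,0,0,0,0,0]
}}

```text
time: 22.6
ee_pos: [0.4912, 0.2489, 0.1059]
tcp_rot: [180.0, -12.0, 82.7]
ft_force: [0.6, -0.2, 0.8]
gripper_width: 0.682
grasp_force: 20.0
```

Call:
{"op": "servo_tool", "data": {
  "commands": [0.6,-0.1,0,0,0,0,0,0.6,-0.1,0,0,0,0,0]
}}

```text
time: 22.77
ee_pos: [0.4911, 0.2479, 0.1057]
tcp_rot: [180.0, -12.0, 82.7]
ft_force: [1.1, 0.2, 0.1]
gripper_width: 0.68
grasp_force: 20.0
```

Call:
{"op": "servo_tool", "data": {
  "commands": [0.6,-0.1,0,0,0,0,0,0.6,-0.1,0,0,0,0,0]
}}

```text
time: 22.93
ee_pos: [0.4909, 0.2469, 0.1054]
tcp_rot: [180.0, -12.0, 82.7]
ft_force: [0.5, -1.1, 0.4]
gripper_width: 0.682
grasp_force: 20.0
```

```bash
python3 -c "
from h import *
st();fm()"
```

```text
t 22.93 [0.4909 0.2469 0.1054] [179.98 -11.96  82.74] F [ 0.5 -1.1  0.4] w 0.682 g 20.0 q [ 14.3  28.7 110.8  18.4  37.6   7.2]
F [-0.9  0.6 -0.6] M [-0.24 -0.15 -0.03]
along -0.0013140611556818615 across -0.001106368442151669 down -0.00045718028934626023
```

Call:
{"op": "servo_tool", "data": {
  "commands": [0.6,-0.1,0,0,0,0,0,0.6,-0.1,0,0,0,0,0]
}}

```text
time: 23.1
ee_pos: [0.4908, 0.2459, 0.1053]
tcp_rot: [180.0, -12.0, 82.7]
ft_force: [0.6, -0.7, 2.2]
gripper_width: 0.679
grasp_force: 20.0
```

```bash
python3 -c "
from h import *
fm()"
```

```text
F [-0.1  0.6 -2.3] M [-0.28 -0.03 -0.03]
along -0.002329700074069657 across -0.001042258759225412 down -0.00048526558730423164
```

Call:
{"op": "servo_tool", "data": {
  "commands": [0.6,-0.1,0,0,0,0,0,0.6,-0.1,0,0,0,0,0]
}}

```text
time: 23.27
ee_pos: [0.4907, 0.245, 0.1051]
tcp_rot: [180.0, -12.0, 82.7]
ft_force: [0.9, -0.4, 1.8]
gripper_width: 0.679
grasp_force: 20.0
```

```bash
python3 -c "
from h import *
fm()"
```

```text
F [ 0.1  0.9 -1.9] M [-0.3   0.01  0.06]
along -0.003298964889361475 across -0.0010163107247310294 down -0.000504891703379938
```

Contact onset is clear near −2 mm: the vertical force jumps and the moment shifts. Back off 1.2 mm to there, release, retreat and check.

Call:
{"op": "servo_tool", "data": {
  "commands": [0.6,0.12,0,0,0,0,0,0.6,0.12,0,0,0,0,0,1,0.12,0,0,0,0,0,1,0.12,0,0,0,0,0,1,0.12,0,0,0,0,0,1,0.12,0,0,0,0,0,1,0.1,0,-3,0,0,0,1,0.1,0,-7,0,0,0,1,-4,0,-11,0,0,0,1,-8,0,-15,0,-6,0,1,-12,0,-19,0,-12,0,1,-16,0,-20,0,-12,0,1,-16,0,-20,0,-12,0,1,-16,0,-20,0,-12,0]
}}

```text
time: 24.43
ee_pos: [0.4656, 0.0444, 0.2699]
tcp_rot: [179.8, 0.1, 82.6]
ft_force: [-0.4, 0.5, 0.2]
gripper_width: 0.998
grasp_force: 0.0
```

```bash
python3 - <<'E'
from h import *
import pickle
st()
im=vision.camera("wrist");i=vision.camera_info("wrist")
for n in ["flask_mouth","stand_mouth"]: print(n,[(np.round(x["at"],4).tolist(),round(x["score"],2)) for x in models.spot_point("wrist",n)[:2]])
pickle.dump((im,i),open("w6.pkl","wb"))
spots(["scene","top"],["flask_mouth","flask_base"],1)
R=Ro.from_euler("xyz",[180,-12,82.8],degrees=True).as_matrix();u,v,w=R.T
fmn=np.array([.4798,.1555,.105]);q=proj(i,fmn[None])[0].astype(int);o=q-[50,70];o=np.maximum(o,0);S=5
A=cv2.resize(im[o[1]:o[1]+100,o[0]:o[0]+80+20],None,fx=S,fy=S,interpolation=cv2.INTER_CUBIC)
B=A.copy();cyl(i,B,fmn,u,[(0,.023),(.030,.023),(.042,.032)],(0,0,255),S,o)
for s in (1,-1):
    P=np.array([fmn+u*.029+v*s*l+w*h for l,h in [(.032,.0054),(.0187,.0187)]]);cv2.polylines(B,[((proj(i,P)-o)*S).astype(int)],False,(255,0,0),1)
cv2.imwrite("pics/w6.png",cv2.resize(np.hstack([A,B]),(800,400)))
print("brush hover",to([.4335,-.346,.15],[180,0,6.5]))
E
```

```text
t 24.43 [0.4656 0.0444 0.2699] [1.798e+02 9.000e-02 8.257e+01] F [-0.4  0.5  0.2] w 0.998 g 0.0 q [-2.600e+00  1.170e+01  1.061e+02 -1.000e-01  6.200e+01  4.900e+00]
flask_mouth [([0.478, 0.1525, 0.1029], 0.55)]
stand_mouth [([0.4794, 0.1569, 0.1018], 0.75)]
scene flask_mouth []
scene flask_base [([0.5003, 0.3319, 0.1407], 0.59)]
top flask_mouth [([0.4801, 0.1546, 0.1064], 0.88)]
top flask_base [([0.5029, 0.3365, 0.1465], 0.59)]
brush hover ([-39.63, 1.77, 11.74], [-0.01, 0.06, 76.32])
```

View pics/w6.png

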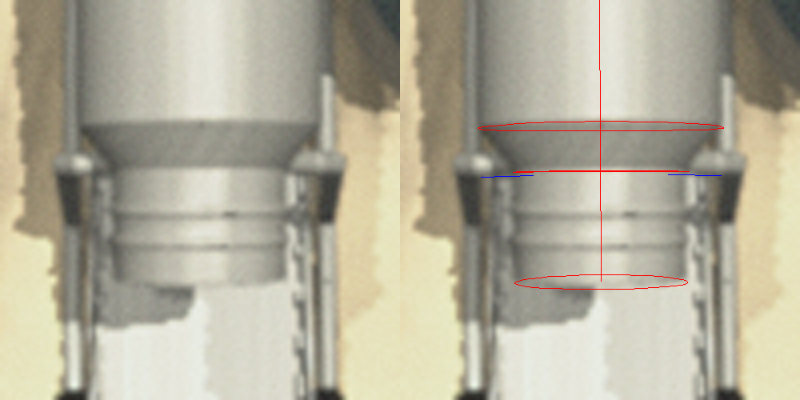

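The shoulder now sits against the low saddle wire (wire ends at row 160, neck edge at row 167 in the crop). The mouth overlay fits at about (.480,.1555,.105). On to the brush.

Call:
{"op": "servo_tool", "data": {
  "commands": [0.7,-39,0.8,6,0,0,76.2,0.7,-39,0.8,6,0,0,76.2,0.7,-39,0.8,6,0,0,76.2,0.7,-39,0.8,6,0,0,76.2,0.7,-39,0.8,6,0,0,76.2,0.7,-39,0.8,6,0,0,76.2,0.7,-39,0.8,6,0,0,76.2,0.7,-39,0.8,6,0,0,76.2,0.7,-39,0.8,6,0,0,76.2,0.7,-39,0.8,6,0,0,76.2,0.7,-39,0.8,6,0,0,76.2,0.7,-39,0.8,6,0,0,76.2,0.7,-39,0.8,6,0,0,76.2,0.7,-39,0.8,6,0,0,76.2]
}}

```text
time: 26.05
ee_pos: [0.4246, -0.3384, 0.2078]
tcp_rot: [180.0, 0.0, 6.8]
ft_force: [-0.7, -0.2, -0.7]
gripper_width: 0.702
grasp_force: 0.0
```

```bash
python3 - <<'E'
from h import *
import pickle
st()
spots(["wrist","scene","top"],["brush","brush_tip","rest_handle","rest_tip"],1)
im=vision.camera("wrist");i=vision.camera_info("wrist");pickle.dump((im,i),open("w7.pkl","wb"))
m=models.silhouettes("wrist","brush");
if m:
    px=np.argwhere(m[0]["pixels"])[:,::-1];print(m[0]["score"],len(px),px.min(0),px.max(0))
    # project model points for estimate, measure lateral residual vs silhouette
    o=np.array([.432,-.3445,.065]);u=np.array([.9937,.112,0])
    for d in (0,.04,.09,.12,.18,.22):
        q=proj(i,(o+u*d)[None])[0];e=proj(i,(o+u*d+np.array([-u[1],u[0],0])*.01)[None])[0]-q
        n=np.linalg.norm(e);e/=n;t=np.array([-e[1],e[0]])
        r_=px-q;k=np.abs(r_@t)<2
        print(d,q.round(1),"lat mm mid",round(((r_[k]@e).max()+(r_[k]@e).min())/2/n*10,1) if k.any() else None,"width",round((np.ptp(r_[k]@e)+1)/n*10,1) if k.any() else None)
E
```

```text
t 26.05 [ 0.4246 -0.3384  0.2078] [1.7997e+02 1.0000e-02 6.7700e+00] F [-0.7 -0.2 -0.7] w 0.702 g 0.0 q [-45.5  21.9 101.4  -0.   56.7  37.7]
wrist brush [([0.4281, -0.346, 0.0632], 0.58)]
wrist brush_tip []
wrist rest_handle []
wrist rest_tip []
scene brush [([0.6757, -0.1828, -0.0001], 0.61)]
scene brush_tip [([0.6908, -0.3166, 0.0647], 0.58)]
scene rest_handle [([0.4295, -0.3455, 0.0613], 0.82)]
scene rest_tip [([0.6876, -0.312, 0.065], 0.83)]
top brush [([0.3699, 0.1275, 0.0055], 0.73)]
top brush_tip [([0.6049, 0.0735, 0.0005], 0.63)]
top rest_handle [([0.362, 0.3086, 0.0003], 0.48)]
top rest_tip [([0.6861, -0.3134, 0.0639], 0.94)]
0.6 3291 [313   0] [336 241]
0 [325.7 182.6] lat mm mid 1.2 width 22.6
0.04 [325.9 143.7] lat mm mid 1.9 width 23.2
0.09 [326.1  94.3] lat mm mid 1.1 width 7.0
0.12 [326.1  65.3] lat mm mid 0.1 width 7.0
0.18 [326.1  10.6] lat mm mid 1.1 width 7.1
0.22 [326.  -22.4] lat mm mid None width None
```

```bash
python3 - <<'E'
from h import *
import pickle
im,i=pickle.load(open("w7.pkl","rb"))
m=models.silhouettes("wrist","brush")[0]["pixels"];np.save("m7.npy",m)
px=np.argwhere(m)[:,::-1]
o=np.array([.432,-.3435,.065]);u=np.array([.9937,.112,0])
out=[]
for d in np.arange(-.08,.08,.003):
    h=.011 if d<.05 else 0
    q=proj(i,(o+u*d+[0,0,h])[None])[0];e=proj(i,(o+u*d+[0,0,h]+np.array([-u[1],u[0],0])*.01)[None])[0]-q
    n=np.linalg.norm(e);e/=n;t=np.array([-e[1],e[0]]);r_=px-q;k=np.abs(r_@t)<.6
    out.append((round(d*1000),round((np.ptp(r_[k]@e)+1)/n*10,1) if k.any() else 0))
print(out)
print(to([.4215,-.3447,.12],[180,0,6.4]),to([.4215,-.3447,.046],[180,0,6.4]))
E
```

```text
[(-80, 0), (-77, 0), (-74, 0), (-71, 0), (-68, 0), (-65, 0), (-62, 0), (-59, np.float64(8.4)), (-56, np.float64(13.5)), (-53, np.float64(16.6)), (-50, np.float64(15.5)), (-47, np.float64(16.5)), (-44, np.float64(19.6)), (-41, np.float64(21.6)), (-38, np.float64(21.5)), (-35, np.float64(21.4)), (-32, np.float64(21.4)), (-29, np.float64(21.3)), (-26, np.float64(21.3)), (-23, np.float64(21.2)), (-20, np.float64(21.2)), (-17, np.float64(22.1)), (-14, np.float64(22.1)), (-11, np.float64(22.0)), (-8, np.float64(22.0)), (-5, np.float64(21.9)), (-2, np.float64(21.9)), (1, np.float64(21.8)), (4, np.float64(21.8)), (7, np.float64(21.8)), (10, np.float64(20.7)), (13, np.float64(20.7)), (16, np.float64(20.7)), (19, np.float64(21.6)), (22, np.float64(21.6)), (25, np.float64(22.5)), (28, np.float64(22.5)), (31, np.float64(22.4)), (34, np.float64(22.4)), (37, np.float64(22.4)), (40, np.float64(22.4)), (43, np.float64(21.4)), (46, np.float64(21.3)), (49, np.float64(20.3)), (52, np.float64(16.0)), (55, np.float64(15.0)), (58, np.float64(15.0)), (61, np.float64(15.0)), (64, np.float64(10.0)), (67, np.float64(7.0)), (70, np.float64(6.0)), (73, np.float64(6.0)), (76, np.float64(6.0)), (79, np.float64(7.0))]
([-0.33, 0.5, 8.78], [0.04, 0.0, 0.14]) ([-0.33, 0.5, 16.18], [0.04, 0.0, 0.14])
```

Call:
{"op": "servo_tool", "data": {
  "commands": [0.7,-0.1,0.5,3,0,0,0.3,0.7,-0.1,0.5,6.5,0,0,0.3,0.7,-0.1,0.5,10,0,0,0.3,0.7,-0.1,0.5,13,0,0,0.3,0.7,-0.1,0.5,15,0,0,0.3,0.7,-0.1,0.5,16.2,0,0,0.3,0.7,-0.1,0.5,16.2,0,0,0.3,0.1,-0.1,0.5,16.2,0,0,0.3,0.1,-0.1,0.5,16.2,0,0,0.3,0.1,-0.1,0.5,16.2,0,0,0.3,0.1,-0.1,0.5,16.2,0,0,0.3,0.1,-0.1,0.5,16.2,0,0,0.3,0.1,-0.1,0.5,16.2,0,0,0.3,0.1,-0.1,0.5,16.2,0,0,0.3,0.1,-0.1,0.5,16.2,0,0,0.3],
  "force": 30
}}

```text
time: 28.2
ee_pos: [0.4239, -0.3445, 0.046]
tcp_rot: [179.9, -0.0, 6.2]
ft_force: [0.1, 0.1, 1.2]
gripper_width: 0.23
grasp_force: 30.0
```

```bash
python3 - <<'E'
from h import *
st()
R=Ro.from_euler("xyz",[180,-12,82.8],degrees=True).as_matrix();u,v,w=R.T
F=np.array([.4798,.1555,.105])
p,Rc,s=cur()
# brush origin = grasp + 0.010 x_tool ; brush axis at grasp point 19mm behind TCP
def tcp(tipdepth,h=0): return F+u*(tipdepth-.260-.010)+w*.019-w*h
up=p+[0,0,.12]
print("start swing after lift; targets from lifted, current frame")
for d in (-.04,):
    t=tcp(d); print(t,to(t,[180,-12,82.8]))
E
```

```text
t 28.2 [ 0.4239 -0.3445  0.046 ] [ 1.7994e+02 -1.0000e-02  6.2400e+00] F [0.1 0.1 1.2] w 0.23 g 30.0 q [-46.   35.1 109.2  -0.   35.6  37.8]
start swing after lift; targets from lifted, current frame
[ 0.44229084 -0.14141556  0.02196257] ([4.03, -19.99, 2.38], [8.08, 10.18, -76.26])
```

Grip width is 21.9 mm, as expected for the grip. Lift, retract a little to stay clear of the soap bottle, and swing.

Call:
{"op": "servo_tool", "data": {
  "commands": [0.1,0,0,-1.5,0,0,0,0.1,0,0,-4,0,0,0,0.1,0,0,-8,0,0,0,0.1,0,0,-12,0,0,0,0.1,-2,0,-15.5,0,0,0,0.1,-4,0,-18.5,0,0,0,0.1,-5,-1,-20,0.7,0.9,-6.4,0.1,-5,-2.5,-20,1.3,1.7,-12.7,0.1,-4.5,-4,-20,2,2.5,-19,0.1,-4,-5.5,-20,2.7,3.4,-25.4,0.1,-3.5,-7,-20,3.4,4.2,-31.8,0.1,-3,-9,-20,4,5.1,-38.1,0.1,-2,-11,-20,4.7,5.9,-44.5,0.1,-1,-13,-19,5.4,6.8,-50.8,0.1,0,-15,-17,6.1,7.6,-57.2,0.1,2,-17,-14,6.7,8.5,-63.5,0.1,3,-19,-11,7.4,9.3,-69.9,0.1,4,-20,-8,8.1,10.2,-76.2,0.1,4,-20,-8,8.1,10.2,-76.2,0.1,4,-20,-8,8.1,10.2,-76.2]
}}

```text
time: 29.87
ee_pos: [0.4416, -0.1409, 0.1251]
tcp_rot: [-179.8, -12.1, 82.6]
ft_force: [-0.1, -0.1, 0.4]
gripper_width: 0.229
grasp_force: 30.0
```

```bash
cat >> h.py <<'E'
R8=Ro.from_euler("xyz",[180,-12,82.8],degrees=True).as_matrix();u8,v8,w8=R8.T
F8=np.array([.4798,.1555,.105])
def tcp(tip,h=0): return F8+u8*(tip-.270)+w8*.019-w8*h
E
python3 - <<'E'
from h import *
st(); p,R,s=cur(); x,y,z=R.as_matrix().T
print("expected tip",p-z*.019+x*.270,"origin",p-z*.019+x*.01)
spots(["wrist","scene","top"],["brush_tip","flask_mouth"],2)
spots(["scene"],["brush"],1)
m=models.silhouettes("wrist","brush")
print(len(m) and m[0]["score"])
for d in (-.03,.03): print(to(tcp(d),[180,-12,82.8]))
E
```

```text
t 29.87 [ 0.4416 -0.1409  0.1251] [-179.78  -12.09   82.61] F [-0.1 -0.1  0.4] w 0.229 g 30.0 q [-32.3  24.2 115.5  15.   46.7 -35.9]
expected tip [0.47512298 0.11696828 0.20022787] origin [ 0.44240073 -0.13515175  0.14577841]
wrist brush_tip []
wrist flask_mouth []
scene brush_tip []
scene flask_mouth [([0.3575, 0.305, -0.0012], 0.59), ([0.4298, -0.3457, 0.0609], 0.36)]
top brush_tip [([0.4775, 0.1194, 0.2011], 0.56)]
top flask_mouth [([0.4779, 0.1511, 0.1049], 0.61), ([0.4817, 0.1542, 0.1067], 0.59)]
scene brush [([0.4411, -0.1367, 0.1487], 0.63)]
0.61
([-1.17, 0.04, 10.16], [0.0, -0.03, -0.08])
([4.83, 0.04, 10.17], [0.0, -0.03, -0.08])
```

Call:
{"op": "servo_tool", "data": {
  "commands": [0.1,-0.6,0,3.5,0,0,0,0.1,-1.2,0,7,0,0,0,0.1,-1.2,0,9.5,0,0,-0.1,0.1,-1.2,0,10.2,0,0,-0.1,0.1,-1.2,0,10.2,0,0,-0.1]
}}

```text
time: 30.88
ee_pos: [0.4424, -0.1311, 0.0222]
tcp_rot: [-179.8, -12.1, 82.8]
ft_force: [-0.2, 0.2, -0.4]
gripper_width: 0.229
grasp_force: 30.0
```

```bash
python3 - <<'E'
from h import *
st(); p,R,s=cur(); x,y,z=R.as_matrix().T
im=vision.camera("wrist");i=vision.camera_info("wrist");cv2.imwrite("pics/w8.png",im)
g=p-z*.019
def prof(px,o,u,e3,ds,hw=.6):
    for d in ds:
        q=proj(i,(o+u*d)[None])[0];e=proj(i,(o+u*d+e3*.01)[None])[0]-q;n=np.linalg.norm(e);e/=n;t=np.array([-e[1],e[0]]);r_=px-q;k=np.abs(r_@t)<1.5
        print(round(d*1000),q.round(0),("lat mm",round(((r_[k]@e).max()+(r_[k]@e).min())/20*20/2/n*10,1),"w",round((np.ptp(r_[k]@e)+1)/n*10,1)) if k.any() else None)
for n,o,u,e3,ds in [("brush",g,x,y,(.03,.08,.11,.15,.18,.21,.25,.26,.265,.27,.275,.28)),("flask",F8,u8,v8,(0,.01,.03,.06,.1))]:
    m=models.silhouettes("wrist",n)
    print(n,[round(a["score"],2) for a in m])
    if m: prof(np.argwhere(m[0]["pixels"])[:,::-1],o,u,e3,ds)
spots(["top","scene"],["brush_tip","flask_mouth"],1)
E
```

```text
t 30.88 [ 0.4424 -0.1311  0.0222] [-179.81  -12.13   82.82] F [-0.2  0.2 -0.4] w 0.229 g 30.0 q [-31.3  34.8 120.1  21.   32.1 -42.7]
brush [0.86]
30 [318. 200.] ('lat mm', np.float64(0.1), 'w', np.float64(23.3))
80 [318. 100.] ('lat mm', np.float64(0.1), 'w', np.float64(6.8))
110 [318.  41.] ('lat mm', np.float64(0.3), 'w', np.float64(7.3))
150 [318. -29.] None
180 [319. -72.] None
210 [ 319. -108.] None
250 [ 319. -147.] None
260 [ 319. -155.] None
265 [ 319. -159.] None
270 [ 319. -163.] None
275 [ 319. -166.] None
280 [ 319. -170.] None
flask []
top brush_tip [([0.4803, 0.1297, 0.0971], 0.73)]
top flask_mouth [([0.4802, 0.1521, 0.1049], 0.77)]
scene brush_tip []
scene flask_mouth []
```

Brush is aligned within 0.3 mm of the tool axis. Inserting.

Call:
{"op": "servo_tool", "data": {
  "commands": [0.1,1.5,0,0,0,0,0,0.1,3,0,0,0,0,0,0.1,4.5,0,0,0,0,0,0.1,6,0,0,0,0,0,0.1,7,0,0,0,0,0,0.1,7,0,0,0,0,0]
}}

```text
time: 31.83
ee_pos: [0.4516, -0.0626, 0.0386]
tcp_rot: [180.0, -12.0, 82.9]
ft_force: [1.4, -0.3, -1.0]
gripper_width: 0.228
grasp_force: 30.0
```

Call:
{"op": "servo_tool", "data": {
  "commands": [0.1,2.5,0,0,0,0,0,0.1,5,0,0,0,0,0,0.1,7.5,0,0,0,0,0,0.1,10,0,0,0,0,0,0.1,12,0,0,0,0,0,0.1,12.8,0,0,0,0,0,0.1,12.8,0,0,0,0,0]
}}

```text
time: 32.42
ee_pos: [0.4674, 0.061, 0.065]
tcp_rot: [180.0, -12.0, 83.0]
ft_force: [0.8, 0.1, -0.4]
gripper_width: 0.226
grasp_force: 30.0
```

```bash
cat >> h.py <<'E'
def ins():
    p,R,s=cur(); x,y,z=R.as_matrix().T; d=p-z*.019+x*.27-F8
    print("t",s["time"],"tip depth",round(d@u8,4),"lat",round(d@v8,4),"down",round(d@w8,4),"F",np.round(R.inv().apply(s["ft_force"]),1))
E
python3 - <<'E'
from h import *
ins()
spots(["scene","top"],["flask_base","flask_mouth"],1)
E
```

```text
t 32.4167 tip depth 0.1685 lat -0.0012 down 0.0002 F [0.1 0.8 0.4]
scene flask_base [([0.6034, 0.0733, 0.0023], 0.56)]
scene flask_mouth []
top flask_base [([0.502, 0.3362, 0.1451], 0.62)]
top flask_mouth []
```

Depth is 168 mm with no contact. Feeling for the bottom in small steps.

Call:
{"op": "servo_tool", "data": {
  "commands": [0.1,0.25,0,0,0,0,0,0.1,0.5,0,0,0,0,0,0.1,0.6,0,0,0,0,0,0.1,0.7,0,0,0,0,0,0.1,0.7,0,0,0,0,0]
}}

```text
time: 33.13
ee_pos: [0.468, 0.0674, 0.0662]
tcp_rot: [-180.0, -12.0, 82.9]
ft_force: [-0.9, 1.0, -0.1]
gripper_width: 0.23
grasp_force: 30.0
```

Call:
{"op": "servo_tool", "data": {
  "commands": [0.1,0.1,0,0,0,0,0,0.1,0.2,0,0,0,0,0,0.1,0.2,0,0,0,0,0]
}}

```text
time: 33.38
ee_pos: [0.4683, 0.0693, 0.0666]
tcp_rot: [-180.0, -12.0, 82.9]
ft_force: [-0.3, -0.2, -0.5]
gripper_width: 0.231
grasp_force: 30.0
```

Call:
{"op": "servo_tool", "data": {
  "commands": [0.1,0.1,0,0,0,0,0,0.1,0.2,0,0,0,0,0,0.1,0.2,0,0,0,0,0]
}}

```text
time: 33.63
ee_pos: [0.4685, 0.0712, 0.067]
tcp_rot: [-180.0, -12.0, 82.8]
ft_force: [-0.6, -0.6, -1.2]
gripper_width: 0.228
grasp_force: 30.0
```

```bash
python3 - <<'E'
from h import *
ins()
E
```

```text
t 33.6333 tip depth 0.1789 lat -0.0008 down 0.0003 F [-0.9 -0.5  1. ]
```

Call:
{"op": "servo_tool", "data": {
  "commands": [0.1,-2,0,0,0,0,0,0.1,-5,0,0,0,0,0,0.1,-8,0,0,0,0,0,0.1,-11,0,0,0,0,0,0.1,-14,0,0,0,0,0,0.1,-15.9,0,0,0,0,0,0.1,-15.9,0,0,0,0,0,0.1,-15.9,0,0,0,0,0]
}}

```text
time: 34.3
ee_pos: [0.449, -0.0838, 0.0336]
tcp_rot: [-180.0, -12.1, 82.7]
ft_force: [0.2, -0.5, -0.6]
gripper_width: 0.232
grasp_force: 30.0
```

```bash
python3 - <<'E'
from h import *
ins()
spots(["scene","top","wrist"],["flask_base","flask_mouth"],1)
E
```

```text
t 34.3 tip depth 0.0191 lat -0.0002 down 0.0004 F [-0.5  0.3  0.5]
scene flask_base [([0.3935, 0.4892, 0.0031], 0.72)]
scene flask_mouth []
top flask_base [([0.5052, 0.3341, 0.1448], 0.97)]
top flask_mouth [([0.4816, 0.1552, 0.1091], 0.72)]
wrist flask_base [([0.6923, 0.1047, 0.0005], 0.32)]
wrist flask_mouth []
```

Call:
{"op": "servo_tool", "data": {
  "commands": [0.1,2,0,0,0,0,0,0.1,5,0,0,0,0,0,0.1,8,0,0,0,0,0,0.1,11,0,0,0,0,0,0.1,13.5,0,0,0,0,0,0.1,15,0,0,0,0,0,0.1,15.5,0,0,0,0,0,0.1,15.8,0,0,0,0,0,0.1,16,0,0,0,0,0,0.1,16,0,0,0,0,0]
}}

```text
time: 35.58
ee_pos: [0.4686, 0.0716, 0.0671]
tcp_rot: [-180.0, -12.0, 82.8]
ft_force: [0.2, -0.4, -1.3]
gripper_width: 0.228
grasp_force: 30.0
```

```bash
python3 - <<'E'
from h import *
ins()
E
```

```text
t 35.5833 tip depth 0.1793 lat -0.0007 down 0.0003 F [-0.6  0.3  1.2]
```

Second stroke is at the bottom. Drawing back to the neck, then out.

Call:
{"op": "servo_tool", "data": {
  "commands": [0.1,-2,0,0,0,0,0,0.1,-5,0,0,0,0,0,0.1,-8,0,0,0,0,0,0.1,-11,0,0,0,0,0,0.1,-14,0,0,0,0,0,0.1,-15.9,0,0,0,0,0,0.1,-15.9,0,0,0,0,0,0.1,-17.5,0,0,0,0,0,0.1,-20,0,0,0,0,0,0.1,-22,0,0,0,0,0,0.1,-22,0,0,0,0,0]
}}

```text
time: 36.5
ee_pos: [0.4417, -0.1442, 0.0207]
tcp_rot: [180.0, -12.0, 82.7]
ft_force: [-0.7, -0.0, -0.5]
gripper_width: 0.232
grasp_force: 30.0
```

```bash
python3 - <<'E'
from h import *
ins();st()
spots(["top","scene"],["flask_base","flask_mouth"],1)
print(to([.4239,-.3445,.076],[180,0,6.24]))
E
```

```text
t 36.5 tip depth -0.0431 lat 0.0003 down 0.0006 F [-0.2 -0.7  0.4]
t 36.5 [ 0.4417 -0.1442  0.0207] [180.   -12.02  82.67] F [-0.7 -0.  -0.5] w 0.232 g 30.0 q [-32.7  35.1 119.6  20.7  32.1 -43.6]
top flask_base [([0.5034, 0.3363, 0.146], 0.6)]
top flask_mouth [([0.481, 0.1553, 0.1076], 0.66)]
scene flask_base [([0.6934, 0.1027, 0.0], 0.7)]
scene flask_mouth []
([-18.86, 0.75, -9.6], [-8.07, -10.18, 76.35])
```

```bash
python3 - <<'E'
from h import *
for q in ([.437,-.185,.22],[.42,-.24,.245],[.38,-.31,.245],[.39,-.3483,.24],[.4239,-.3445,.20],[.4239,-.3445,.10]): print(q,to(q,[180,0,6.24]))
E
```

```text
[0.437, -0.185, 0.22] ([-0.22, 0.07, -20.34], [-8.07, -10.18, 76.35])
[0.42, -0.24, 0.245] ([-5.24, -0.94, -23.97], [-8.07, -10.18, 76.35])
[0.38, -0.31, 0.245] ([-12.52, -4.04, -25.52], [-8.07, -10.18, 76.35])
[0.39, -0.3483, 0.24] ([-16.22, -2.58, -25.8], [-8.07, -10.18, 76.35])
[0.4239, -0.3445, 0.2] ([-16.27, 0.74, -21.72], [-8.07, -10.18, 76.35])
[0.4239, -0.3445, 0.1] ([-18.36, 0.74, -11.95], [-8.07, -10.18, 76.35])
```

Call:
{"op": "servo_tool", "data": {
  "commands": [0.1,0,0,-4,0,0,0,0.1,0,0,-8,0,0,0,0.1,0,0,-12,0,0,0,0.1,0,0,-16,0,0,0,0.1,0,0,-20,0,0,0,0.1,-1,-0.2,-21,-0.7,-0.8,6.4,0.1,-2,-0.4,-22,-1.3,-1.7,12.7,0.1,-3,-0.6,-23,-2,-2.5,19.1,0.1,-4,-0.8,-23.5,-2.7,-3.4,25.5,0.1,-5.5,-1,-24,-3.4,-4.2,31.8,0.1,-7,-1.8,-24.5,-4,-5.1,38.2,0.1,-8.5,-2.5,-25,-4.7,-5.9,44.5,0.1,-10,-3.2,-25.5,-5.4,-6.8,50.9,0.1,-12,-4,-25.5,-6.1,-7.6,57.3,0.1,-13.5,-4,-25.6,-6.7,-8.5,63.6,0.1,-15,-3.5,-25.7,-7.4,-9.3,70,0.1,-16.2,-2.6,-25.8,-8.1,-10.2,76.3,0.1,-16.2,-1,-24,-8.1,-10.2,76.3,0.1,-16.3,0.7,-21.7,-8.1,-10.2,76.3,0.1,-16.3,0.7,-21.7,-8.1,-10.2,76.3]
}}

```text
time: 38.47
ee_pos: [0.4244, -0.3436, 0.1961]
tcp_rot: [-179.8, 0.1, 6.3]
ft_force: [-0.3, 1.4, -1.7]
gripper_width: 0.229
grasp_force: 30.0
```

```bash
python3 - <<'E'
from h import *
st(); print(to([.4239,-.3445,.07],[180,0,6.24]),to([.4239,-.3445,.046],[180,0,6.24]))
E
```

```text
t 38.47 [ 0.4244 -0.3436  0.1961] [-1.7982e+02  1.3000e-01  6.3300e+00] F [-0.3  1.4 -1.7] w 0.229 g 30.0 q [-45.9  23.  101.6   0.   55.6  37.7]
([-0.03, 0.12, 12.61], [-0.18, 0.13, 0.09]) ([-0.02, 0.13, 15.01], [-0.18, 0.13, 0.09])
```

Call:
{"op": "servo_tool", "data": {
  "commands": [0.1,0,0.1,3,-0.2,0.1,0.1,0.1,0,0.1,6.5,-0.2,0.1,0.1,0.1,0,0.1,10,-0.2,0.1,0.1,0.1,0,0.1,12,-0.2,0.1,0.1,0.1,0,0.1,12.6,-0.2,0.1,0.1,0.1,0,0.1,12.6,-0.2,0.1,0.1]
}}

```text
time: 38.97
ee_pos: [0.4231, -0.3458, 0.073]
tcp_rot: [179.9, -0.0, 6.2]
ft_force: [0.3, 0.5, -0.1]
gripper_width: 0.231
grasp_force: 30.0
```

Call:
{"op": "servo_tool", "data": {
  "commands": [0.1,0,0,0.6,0,0,0,0.1,0,0,1.2,0,0,0,0.1,0,0,1.8,0,0,0,0.1,0,0,2.2,0,0,0,0.1,0,0,2.4,0,0,0,0.1,0,0,2.4,0,0,0]
}}

```text
time: 39.47
ee_pos: [0.4234, -0.3465, 0.0493]
tcp_rot: [179.8, -0.1, 6.1]
ft_force: [-0.1, 0.3, -0.5]
gripper_width: 0.231
grasp_force: 30.0
```

```bash
python3 - <<'E'
from h import *
st()
spots(["top","scene"],["brush_tip"],1)
E
```

```text
t 39.47 [ 0.4234 -0.3465  0.0493] [ 1.7978e+02 -1.0000e-01  6.1400e+00] F [-0.1  0.3 -0.5] w 0.231 g 30.0 q [-4.620e+01  3.480e+01  1.091e+02 -1.000e-01  3.590e+01  3.780e+01]
top brush_tip [([0.6933, -0.3186, 0.0653], 0.76)]
scene brush_tip [([0.6929, -0.3213, 0.0677], 0.84)]
```

Call:
{"op": "servo_tool", "data": {
  "commands": [0.1,0,-0.2,0,0.2,0,-0.1,0.1,0,-0.2,0,0.2,0,-0.1,0.1,0,-0.2,0.2,0.2,0,-0.1,0.1,0,-0.2,0.3,0.2,0,-0.1,0.1,0,-0.2,0.3,0.2,0,-0.1]
}}

```text
time: 40.08
ee_pos: [0.4232, -0.3446, 0.0463]
tcp_rot: [180.0, -0.1, 6.2]
ft_force: [0.9, 1.3, -0.6]
gripper_width: 0.23
grasp_force: 30.0
```

```bash
python3 - <<'E'
from h import *
st()
E
```

```text
t 40.08 [ 0.4232 -0.3446  0.0463] [ 1.7997e+02 -1.0000e-01  6.2400e+00] F [ 0.9  1.3 -0.6] w 0.23 g 30.0 q [-4.610e+01  3.500e+01  1.093e+02  1.000e-01  3.560e+01  3.760e+01]
```

Same pose as picked up. Release, rise, and verify.

Call:
{"op": "servo_tool", "data": {
  "commands": [0.1,0.07,0,0.03,0,0,0,0.7,0.07,0,0.03,0,0,0,0.7,0.07,0,0.03,0,0,0,0.7,0.07,0,0.03,0,0,0,0.7,0.07,0,0.03,0,0,0,0.7,0.07,0,0.03,0,0,0,0.7,0,0,-2,0,0,0,0.7,0,0,-5,0,0,0,0.7,0,0,-9,0,0,0,0.7,0,0,-13,0,0,0,0.7,0,0,-16,0,0,0,0.7,0,0,-16,0,0,0,0.7,0,0,-16,0,0,0]
}}

```text
time: 41.17
ee_pos: [0.4233, -0.3448, 0.208]
tcp_rot: [179.8, -0.2, 6.2]
ft_force: [-0.9, 0.8, -0.9]
gripper_width: 0.7
grasp_force: 0.0
```

```bash
python3 - <<'E'
from h import *
st()
spots(["wrist","top","scene"],["brush","brush_tip","flask_mouth","flask_base"],1)
i=vision.camera_info("wrist");vision.camera("wrist")
m=models.silhouettes("wrist","brush")
if m:
    px=np.argwhere(m[0]["pixels"])[:,::-1];o=np.array([.4335,-.3433,.065]);u=np.array([.9937,.112,0])
    for d in (-.03,0,.04,.09,.12,.18):
        q=proj(i,(o+u*d)[None])[0];e=proj(i,(o+u*d+np.array([-u[1],u[0],0])*.01)[None])[0]-q
        n=np.linalg.norm(e);e/=n;t=np.array([-e[1],e[0]]);r_=px-q;k=np.abs(r_@t)<2
        if k.any(): print(d,"lat",round(((r_[k]@e).max()+(r_[k]@e).min())/2/n*10,1),"w",round((np.ptp(r_[k]@e)+1)/n*10,1))
E
```

```text
t 41.17 [ 0.4233 -0.3448  0.208 ] [179.8   -0.23   6.24] F [-0.9  0.8 -0.9] w 0.7 g 0.0 q [-4.610e+01  2.200e+01  1.011e+02  1.000e-01  5.660e+01  3.760e+01]
wrist brush [([0.4307, -0.3449, 0.0667], 0.89)]
wrist brush_tip []
wrist flask_mouth []
wrist flask_base []
top brush [([0.4362, -0.3403, 0.0626], 0.66)]
top brush_tip [([0.6952, -0.3148, 0.0615], 0.76)]
top flask_mouth [([0.4812, 0.1533, 0.1039], 0.7)]
top flask_base [([0.5017, 0.336, 0.1446], 0.86)]
scene brush [([0.4327, -0.3427, 0.0671], 0.58)]
scene brush_tip [([0.6922, -0.3163, 0.065], 0.74)]
scene flask_mouth [([0.5946, 0.2499, 0.0033], 0.17)]
scene flask_base []
-0.03 lat 1.3 w 23.0
0 lat 1.2 w 22.5
0.04 lat 1.1 w 22.1
0.09 lat 0.4 w 7.0
0.12 lat -0.2 w 8.0
0.18 lat -0.4 w 6.1
```

```bash
python3 -c "
from cell import r
print(r.hand_in())"
```

```text
the job is handed in; nothing more can be done
None
```

The flask is on the stand, scrubbed with two strokes, and the brush is back across both forks of its rest. I handed the job in at about 41 s, with two points not certain: the shoulder contact was set from the first change in force and checked only to a few mm, and the brush tip came within about 2 mm of the flask's bottom with no clear contact felt.

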